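Unload the bead shaker and stack the totes

ROBOT

A 7-joint arm with a two-finger parallel gripper is mounted at the origin on the work surface. World frame = base frame: x ahead of the robot, y to its left, z up, the work surface at z = 0. Lengths are in m, angles in rad, forces in N, time in s.
With the tool pointing down it reaches from about 0.4 to 0.85 m from the base axis. Payload 4.5 kg.
Tool frame: the origin (TCP) lies midway between the tips of the shut fingers; the grasp point (between the pads) lies 19 mm behind it; z points along the fingers, y is the line along which they close (so a half turn about z gives the same grasp; the last joint's range is limited). The gripper opens to 85 mm and grips with 20 to 120 N. Pads are 22 mm wide; open, the fingers measure 114 mm over their backs; the gripper's body (76 mm by 85 mm) begins 54 mm behind the grasp point. The pads swing forward as they close: fully open they stand 13 mm farther back than shut.
Start: joints at [1.236, 0.689, -0.195, 1.565, 0.157, 0.902, -0.215], TCP at [0.225, -0.583, 0.231] pointing down, gripper open.
Joint ranges: [-3.01, 3.01], [-0.46, 2.08], [-1.47, 1.51], [0.13, 2.56], [-1, 4.14], [0.04, 2.09], [-2.66, 2.66]. Speed limits (rad/s): [2.57, 2.57, 3.14, 3.14, 3.14, 3.14, 3.14].

INTERFACE

Orientations are given as a unit quaternion [w, x, y, z].
In Python, from bench import ctrl, optics, ticket gives the robot as it stands. The module is installed in compiled form; this text tells all that it offers.
- The arm moves only by the tool step_arm, never from a script. Its argument "series" is a list of rows, each a list of 6 numbers: the shift along the world's x, y, z in cm, then the turn, a rotation vector about the world's x, y, z in degrees. In form: [[tx, ty, tz, rx, ry, rz], ...]. A call has 1 to 12 rows; each row is the pose to reach, as a shift and turn from the pose commanded when the call began; what a row does not reach only later rows make up. A row lasts 1/8 s, in which the tool goes at most 62.5 mm and 10.7 degrees, less where a joint would pass 70% of its speed; a pose out of reach is approached as far as the arm can. A call with a gripper value outside its range is refused whole. "fingers" is the finger opening in cm, from 0 to 8.54, set as the call begins (left out, the last holds). The fingers move at their own pace and stop on an object; "force" is the grip in N (left out, the last holds). Time passes only in rows, so rows that repeat a pose let the fingers close. It gives the time, the measured TCP pose, the force, the opening and the grip force at its end, in the units of the state.
- ctrl.sense(): the state, without advancing time (a new reading comes with each control period).
- optics.get_image(name): name is "scene" or "top" or "wrist"; returns a dict with "img" (400x640x3 uint8, red, green, blue), "z_map" (400x640 float32, m along the optical axis (not along the pixel's ray), 0 where there is no reading), "camera_matrix" (3x3 intrinsics, pixels), "T" (4x4, takes a point from camera to world coordinates); the wrist camera has in their place "T_tool_cam" (4x4, takes a point from camera to tool coordinates, whose origin is the TCP and whose axes are the flange's). Camera axes: x right, y down, z forward; pixel columns grow to the right and rows downward; lengths in m; the calibration is good to about 2 mm. The wrist camera is an equidistant fisheye: a pixel r from the principal point sees the ray r / f radians off the axis. A picture is of the moment at which its call begins: read the wrist's pose just before it.
- ticket.job_done(): hands the job in; it is judged then, once.
The state is a dict: "t": time; "joint_pos": joint angles; "dq": joint speeds; "joint_efforts": joint torques, N m; "tool_pos": TCP position; "tool_rot": TCP orientation; "contact_force": force on the tool from outside, world axes, zero at the start; "ft_torque": the same for the moment, N m; "width": finger opening in m; "gripper_force": force on a finger pad.
Only numpy, scipy, OpenCV 4.12 (cv2) and the standard library are available. Lean on these libraries where they do the work, as an engineer would, in place of code of your own. Each camera call takes 0.05 s, during which the arm holds its last target. There are 200 camera calls.

TASK

Unload the bead shaker: its brass wing nut has a left-hand thread, so turn it the opposite way from normal (clockwise seen from above) until it is fully unscrewed and the cross bar is all the way up, and leave it up. Then draw every bead box out from under the bar and set them all flat on the floor of the lower tote, side by side, right way up. Finally turn the upper tote half round so that it stacks on the lower tote instead of nesting in it, and leave it stacked level there, with the bench's other things undisturbed.

Things in the scene. Friction and masses are not known exactly. Their poses are not given: they have to be found in the camera images.
- nut_grip (a point): Centre of the captive brass wing nut, on its screw axis, 6 mm below the top of its wings: one upright flat bar 44 mm long (along this point's x), 12 mm thick (its y), 24 mm high. This point is 22 mm above the top of the yellow cross bar under the nut. A small red dot marks the +x wing. Nut and cross bar rise together.
- nut (a joint): Angle of the wing nut in rad: 0 screwed down, 9.0 fully unscrewed (stop). LEFT-HAND thread: turned CLOCKWISE as seen from above the value grows and nut and cross bar RISE 1.9 mm per rad; anticlockwise tightens. Starts at 0 to 1.2. Its friction (0.08 N m) keeps it where it is left.
- shaker: Grey bead shaker, fixed, 170 (x) x 280 (y) mm, flat deck at z 45 mm; origin at the centre of its underside. Four lanes along its x, centred at y -95, -35, 35, 95 mm, 54 mm wide between strips 12 mm high, open at the front (-x, towards the robot; deck ends at x -85), shut by a wall at the back (x 67).
- bar_mid (a point): Middle of the underside of the shaker's yellow cross bar, which spans all lanes along the shaker's y: 24 mm wide (x), 10 mm thick, 286 mm long, at shaker x 41 mm. Underside 71 mm above the bench plus the nut's rise. Down, it traps the boxes (2 mm above their lids); fully up, a box with its ridge slides out under it.
- tote_low: Lower tote, bone-coloured, loose on the bench, 0.6 kg, open top; outside 210 (x) x 146 (y) x 72 mm, walls 5 mm, floor 4 mm thick (inside 200 x 136). Origin at the centre of its underside. The end wall at +x is red. In each long wall two slots 22 mm wide, from the rim down to z 22 mm, centred at x +60 and -25 mm.
- tote_up: Upper tote, bone-coloured, empty, loose on the bench, 0.28 kg; body 190 (x) x 126 (y) x 60 mm, walls 4 mm. Origin at the centre of its underside. The end wall at +x is red. On each long side two grey lugs stick out to y +-80 mm, 14 mm wide, at x +60 and -25 mm, from z 12 to 52 mm.
- up_grip (a point): Point on the upper tote's grey grip rib, mid-length, 10 mm below its top; same axes as the tote. The rib crosses the tote's middle: 12 mm thick (x), 118 mm long (y), its top flush with the rim at z 60.
- up_red_end (a point): Middle of the top edge of the upper tote's red end wall. Red end over the lower tote's red end, the lugs drop into the slots: it nests. Red end over the lower's bone end, the lugs stand on the rim: it stacks, floor dipping 12 mm into the mouth (5 mm play each way), its origin 60 mm above the lower tote's.
- low_red_end (a point): Middle of the top edge of the lower tote's red end wall.
- box_a: Closed clear bead box, coral red beads, 0.11 kg; 80 (x) x 50 (y) x 24 mm; origin at the centre of its underside. Starts, if present, in a shaker lane, origin at shaker x 25 mm, axes as the shaker's. On the lid's rear end, behind the cross bar, a ridge 8 mm high (x 31 to 37 mm).
- tab_a (a point): Middle of the coral red box's upright grip tab (22 mm in x, 10 mm thick in y, 22 mm high, in front of the cross bar): 27 mm towards -x from the box's origin, 35 mm above its underside, 11 mm below the tab's top.
- box_b: Closed clear bead box, blue beads, 0.11 kg; 80 (x) x 50 (y) x 24 mm; origin at the centre of its underside. Starts, if present, in a shaker lane, origin at shaker x 25 mm, axes as the shaker's. On the lid's rear end, behind the cross bar, a ridge 8 mm high (x 31 to 37 mm).
- tab_b (a point): Middle of the blue box's upright grip tab (22 mm in x, 10 mm thick in y, 22 mm high, in front of the cross bar): 27 mm towards -x from the box's origin, 35 mm above its underside, 11 mm below the tab's top.
- box_c: Closed clear bead box, green beads, 0.11 kg; 80 (x) x 50 (y) x 24 mm; origin at the centre of its underside. Starts, if present, in a shaker lane, origin at shaker x 25 mm, axes as the shaker's. On the lid's rear end, behind the cross bar, a ridge 8 mm high (x 31 to 37 mm).
- tab_c (a point): Middle of the green box's upright grip tab (22 mm in x, 10 mm thick in y, 22 mm high, in front of the cross bar): 27 mm towards -x from the box's origin, 35 mm above its underside, 11 mm below the tab's top.
- box_d: Closed clear bead box, lilac beads, 0.11 kg; 80 (x) x 50 (y) x 24 mm; origin at the centre of its underside. Starts, if present, in a shaker lane, origin at shaker x 25 mm, axes as the shaker's. On the lid's rear end, behind the cross bar, a ridge 8 mm high (x 31 to 37 mm).
- tab_d (a point): Middle of the lilac box's upright grip tab (22 mm in x, 10 mm thick in y, 22 mm high, in front of the cross bar): 27 mm towards -x from the box's origin, 35 mm above its underside, 11 mm below the tab's top.
- felt_ring: Bystander, not to be disturbed: grey felt display ring, 72 mm across, 22 mm high; origin at its underside's centre.
- felt_ring2: Bystander, not to be disturbed: second grey felt display ring, 72 mm across, 22 mm high; origin at its underside's centre.
- awl: Bystander, not to be disturbed: screwdriver 120 mm long; origin at its underside.
- jar_amber: Bystander, not to be disturbed: amber glass jar, 52 mm across, 70 mm high; origin at its underside's centre.
- glue: Bystander, not to be disturbed: white glue bottle, 36 mm across, 100 mm high; origin at its underside's centre.
- spool: Bystander, not to be disturbed: blue thread spool, 40 mm across, 35 mm high; origin at its underside's centre.
- dish: Bystander, not to be disturbed: white bowl, 80 mm across, 30 mm high; origin at its underside's centre.
Things that resemble listed ones, but are neither listed nor needed, are in the scene too. What is shaped like the box_a but black is not meant.

How it is judged:
On the way, in this order (a step that is already met when the one before it is completed fails the run):
1. the wing nut is unscrewed clockwise (past 8.4 rad) and the bar is up (value of joint nut above 8.4 rad), for 0.2 s.
2. every bead box present lies flat in the lower tote (x of box_a in the frame of tote_low between -0.1 and 0.1 m and y of box_a in the frame of tote_low between -0.068 and 0.068 m and z of box_a in the frame of tote_low between -0.01 and 0.014 m and angle between each of box_a, box_b, box_c, box_d's own z axis and vertical below 0.2 rad and x of box_b in the frame of tote_low between -0.1 and 0.1 m and y of box_b in the frame of tote_low between -0.068 and 0.068 m and z of box_b in the frame of tote_low between -0.01 and 0.014 m and x of box_c in the frame of tote_low between -0.1 and 0.1 m and y of box_c in the frame of tote_low between -0.068 and 0.068 m and z of box_c in the frame of tote_low between -0.01 and 0.014 m and x of box_d in the frame of tote_low between -0.1 and 0.1 m and y of box_d in the frame of tote_low between -0.068 and 0.068 m and z of box_d in the frame of tote_low between -0.01 and 0.014 m), for 0.2 s.
At the end, for the whole second after the job is handed in: Nut over 8.4 rad; boxes upright (0.2 rad) on the lower tote's floor (14 mm); upper tote stacked, red end over bone end: origin 55 to 66 mm above the lower's, centred to 10 mm, aligned to 0.12 rad, level to 0.06 rad; lower tote level on the bench; totes at rest (all of step 2 and value of joint nut above 8.4 rad and z of tote_up in the frame of tote_low between 0.055 and 0.066 m and horizontal distance between tote_up and tote_low below 0.01 m and x of up_red_end in the frame of tote_low below -0.07 m and angle between the x axis of tote_up and the x axis of tote_low, either way round below 0.12 rad and angle between tote_up's own z axis and vertical below 0.06 rad and angle between tote_low's own z axis and vertical below 0.05 rad and height (world z) of tote_low below 0.01 m and linear speed of each of tote_up, tote_low below 0.02 m/s); the robot touches nothing.
It fails at once if a bystander is shifted by more than 40 mm (distance of any of felt_ring, felt_ring2, awl, jar_amber, glue, spool, dish from where it was at the start of the episode above 0.04 m).
Of box_a, box_b, box_c, box_d only 2 to 4 are there at a start; the rules pass over those that are not, and their reading is None.
At some moment in a run one of tote_up, tote_low may be knocked a few centimetres aside while the robot is not near it.
Once in a run the grip may slacken for a moment while it holds something.
It also fails if it takes over 210 s, if anything falls off the work surface, if the arm or the gripper's body presses on something with over 40 N, if the wrist force passes 120 N, or if a joint passes its speed limit or range.

## Working session

There is one attempt and no reset: what is moved stays moved. The work goes in short steps, Python scripts to look and compute and a tool call to move; the robot and the scene stay as the last step left them, time stands still between calls to the robot, and variables do not carry over. Pictures are saved under pics/ and viewed, at most 17 in all, crops included, and the job is handed in when it is done.

Besides the shell and the picture viewer there is one more tool, called after "Emit:" as name([rows], argument=value, ...), one row to a line, values as JSON. step_arm: Moves the arm, as the interface text tells. Its arguments: {"type":"object","properties":{"series":{"type":"array"},"fingers":{"type":"number"},"force":{"type":"number"}},"required":["series"]}

```bash
mkdir -p pics; cat > h.py <<'E'
import numpy as np, cv2
from bench import ctrl, optics, ticket
def grab(name,fn=None):
    d=optics.get_image(name)
    np.savez('/tmp/%s.npz'%name,**d)
    if fn: cv2.imwrite('pics/'+fn,d['img'][:,:,::-1])
    return d
def cloud(d):
    z=d['z_map'].astype(float);K=d['camera_matrix'];v,u=np.mgrid[:z.shape[0],:z.shape[1]]
    p=np.stack([(u-K[0,2])/K[0,0]*z,(v-K[1,2])/K[1,1]*z,z],-1)
    w=p@d['T'][:3,:3].T+d['T'][:3,3]; w[z==0]=np.nan
    return w
def load(name): return dict(np.load('/tmp/%s.npz'%name))
E
python3 - <<'E'
from h import *
s=ctrl.sense();print({k:np.round(v,3) for k,v in s.items()})
for n in('top','scene'):
    d=grab(n,n+'1.png');print(n,d['T'].round(3),d['camera_matrix'])
E
```

```text
{'t': np.float64(0.0), 'joint_pos': array([ 1.236,  0.69 , -0.195,  1.566,  0.157,  0.902, -0.215]), 'dq': array([-0.001, -0.   , -0.   ,  0.001, -0.   , -0.   , -0.001]), 'joint_efforts': array([-1.0000e-03, -5.3961e+01, -1.2670e+00, -1.5855e+01,  9.0000e-03,
        9.0000e-03,  0.0000e+00]), 'tool_pos': array([ 0.225, -0.582,  0.23 ]), 'tool_rot': array([-0.001,  0.983,  0.183, -0.   ]), 'contact_force': array([-0.569, -0.2  ,  0.615]), 'ft_torque': array([-0.04 ,  0.007,  0.002]), 'gripper_force': np.float64(0.0), 'width': np.float64(0.086)}
top [[-9.000e-02 -9.750e-01  2.050e-01  3.020e-01]
 [-9.960e-01  8.900e-02 -1.800e-02  1.500e-02]
 [-1.000e-03 -2.060e-01 -9.790e-01  1.082e+00]
 [ 0.000e+00  0.000e+00  0.000e+00  1.000e+00]] [[433.1913932    0.         325.73465474]
 [  0.         433.1913932  193.74648052]
 [  0.           0.           1.        ]]
scene [[-0.292  0.767 -0.572  1.066]
 [ 0.956  0.243 -0.163  0.15 ]
 [ 0.014 -0.594 -0.804  0.847]
 [ 0.     0.     0.     1.   ]] [[386.12560704   0.         321.1090204 ]
 [  0.         386.12560704 198.16084202]
 [  0.           0.           1.        ]]
```

View pics/top1.png

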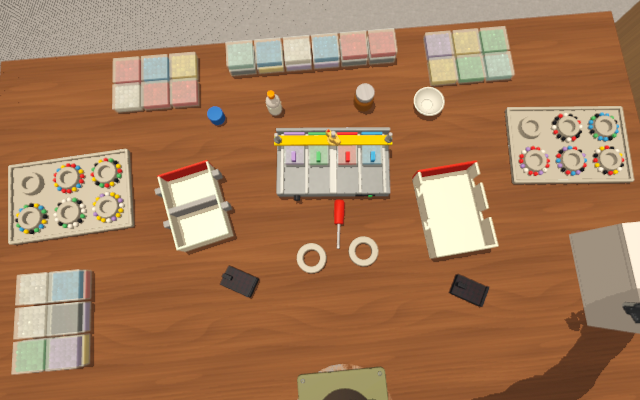

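View pics/scene1.png

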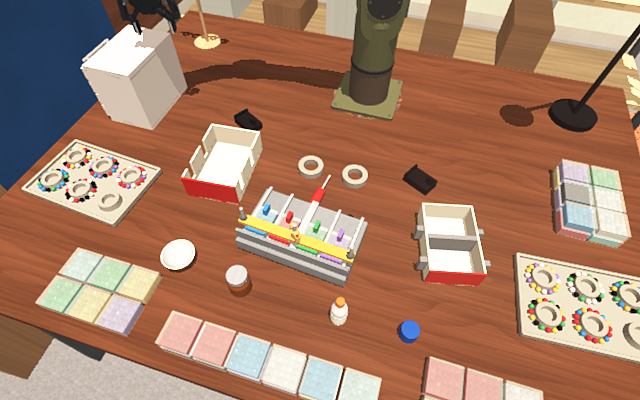

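The pictures show all four boxes present, with lilac, green, red and blue tabs at top-view pixels (293,156), (319,156), (347,156) and (373,156). The nut is near (333,137). The upper tote, with the rib, is on the left around (195,207), and the lower tote is on the right around (455,210). Both red ends face up in the image, which is +x.

```bash
python3 - <<'E'
from h import *
t=load('top');w=cloud(t)
im=t['img'][:,:,::-1]
c1=cv2.resize(im[120:205,265:405],(800,486),interpolation=cv2.INTER_CUBIC)
cv2.imwrite('pics/crop_sh.png',c1)
c2=np.hstack([cv2.resize(im[150:265,150:245],(395,478),interpolation=cv2.INTER_CUBIC),cv2.resize(im[150:265,405:500],(395,478),interpolation=cv2.INTER_CUBIC)])
cv2.imwrite('pics/crop_to.png',c2)
hsv=cv2.cvtColor(t['img'],cv2.COLOR_RGB2HSV)
def rep(n,m):
    p=w[m&np.isfinite(w[...,2])];print(n,len(p),np.median(p,0).round(4),p.min(0).round(3),p.max(0).round(3))
H,S,V=hsv[...,0].astype(int),hsv[...,1].astype(int),hsv[...,2].astype(int)
v,u=np.mgrid[:400,:640]
def box(a,b,c,d):return (u>=a)&(u<=b)&(v>=c)&(v<=d)
yel=(H>20)&(H<32)&(S>180)&(V>150)&box(270,400,125,150)
rep('yellow',yel)
p=w[yel];p=p[np.isfinite(p[:,2])];A=np.polyfit(p[:,1],p[:,0],1);print('bar slope',A)
for n,uu in zip('dcab',(293,319,347,373)):
    rep(n,box(uu-4,uu+4,150,163)&(w[...,2]>.08))
rep('nut',box(325,343,128,146)&(w[...,2]>.1))
for n,b in(('up',(150,245,155,260)),('low',(405,505,155,265))):
    rep(n,box(*b)&(w[...,2]>.03))
    red=((H<6)|(H>174))&(S>180)&box(*b); rep(n+'red',red&(w[...,2]>.05))
    m=box(*b)&(w[...,2]>(.05 if n=='up' else .064))
    p=w[m][:,:2].astype(np.float32);print(cv2.minAreaRect(p))
E
```

```text
yellow 938 [ 0.6439 -0.0458  0.0811] [ 0.621 -0.19  -0.001] [0.669 0.111 0.11 ]
bar slope [0.082144   0.64599444]
d 48 [0.6104 0.0664 0.0891] [0.6   0.061 0.08 ] [0.622 0.072 0.095]
c 41 [0.6038 0.0083 0.0903] [0.593 0.004 0.08 ] [0.616 0.013 0.094]
a 49 [ 0.5982 -0.0619  0.0892] [ 0.587 -0.068  0.081] [ 0.61  -0.057  0.094]
b 45 [ 0.5935 -0.1223  0.0898] [ 0.582 -0.127  0.08 ] [ 0.605 -0.117  0.093]
nut 119 [ 0.6415 -0.0316  0.1089] [ 0.626 -0.048  0.1  ] [ 0.662 -0.015  0.133]
up 1714 [0.5221 0.3258 0.0536] [0.416 0.234 0.03 ] [0.629 0.412 0.065]
upred 127 [0.6122 0.3389 0.0575] [0.597 0.281 0.05 ] [0.627 0.399 0.064]
((0.5222997665405273, 0.3190292716026306), (0.19123929738998413, 0.16000497341156006), 13.365387916564941)
low 1474 [ 0.4648 -0.326   0.0625] [ 0.344 -0.391  0.03 ] [ 0.564 -0.227  0.077]
lowred 201 [ 0.5548 -0.2994  0.0695] [ 0.548 -0.372  0.05 ] [ 0.563 -0.228  0.077]
((0.4544209837913513, -0.3092557489871979), (0.21024493873119354, 0.14882074296474457), 4.6422119140625)
```

View pics/crop_sh.png

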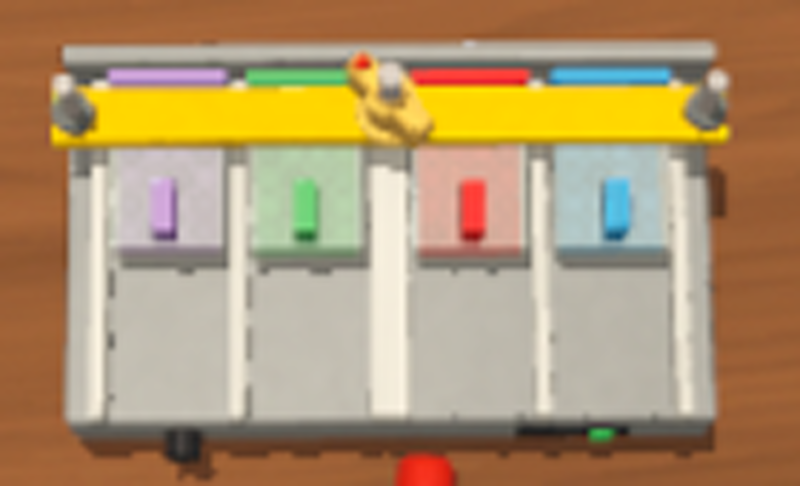

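View pics/crop_to.png

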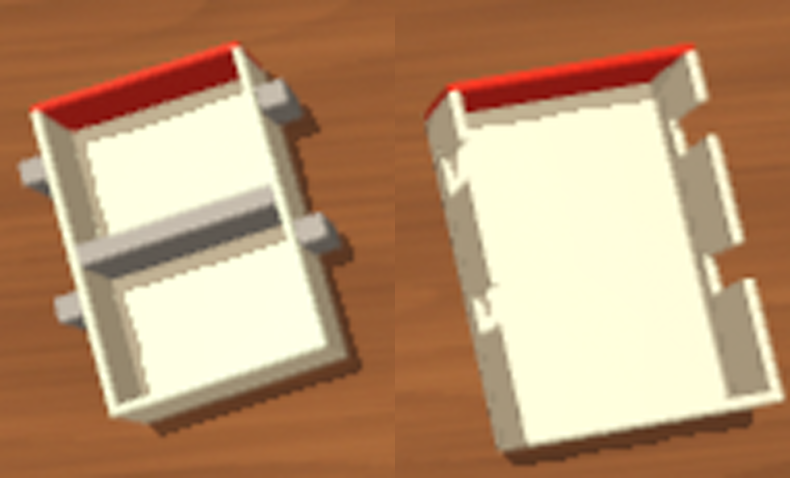

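Crop: the nut's red-dot wing points to crop pixel (365,62) and its other end is at (418,130), so the wing yaw is about 33°. The totes' red ends both point to +x, and the measured sizes match the spec. Tab spacing and heights also agree: 190 mm between the outer tabs, tops about 91 mm. Next I move over the nut.

Emit:
step_arm([
  [41.9, 55.1, -3, 0, 0, 12],
  [41.9, 55.1, -3, 0, 0, 12],
  [41.9, 55.1, -3, 0, 0, 12],
  [41.9, 55.1, -3, 0, 0, 12],
  [41.9, 55.1, -3, 0, 0, 12],
  [41.9, 55.1, -3, 0, 0, 12],
  [41.9, 55.1, -3, 0, 0, 12],
  [41.9, 55.1, -3, 0, 0, 12],
  [41.9, 55.1, -3, 0, 0, 12],
  [41.9, 55.1, -3, 0, 0, 12],
  [41.9, 55.1, -3, 0, 0, 12],
  [41.9, 55.1, -3, 0, 0, 12],
], fingers=4)

```text
t: 1.6
tool_pos: [0.6463, -0.0242, 0.2005]
tool_rot: [-0.002, 0.957, 0.289, 0.001]
contact_force: [-0.9, 0.3, -0.4]
width: 0.0401
gripper_force: 0.0
```

```bash
cat >> h.py <<'E'
from scipy.spatial.transform import Rotation as R
def pose():
    s=ctrl.sense();q=s['tool_rot'];r=R.from_quat([q[1],q[2],q[3],q[0]])
    x=r.as_matrix()[:,0]
    print('t %.2f'%s['t'],'tcp',np.round(s['tool_pos'],4),'yaw %.1f'%np.degrees(np.arctan2(x[1],x[0])),'q',np.round(s['joint_pos'],2),'w %.4f gf %.1f'%(s['width'],s['gripper_force']),'F',np.round(s['contact_force'],1),'down %.4f'%r.as_matrix()[2,2])
    return s['tool_pos'],r.as_matrix()
def wcloud(d,p,Rm):
    z=d['z_map'].astype(float);K=d['camera_matrix'];v,u=np.mgrid[:z.shape[0],:z.shape[1]]
    a=(u-K[0,2])/K[0,0];b=(v-K[1,2])/K[1,1];r=np.hypot(a,b)+1e-9;t=np.minimum(np.tan(np.minimum(r,1.45)),9)
    c=np.stack([a/r*t*z,b/r*t*z,z],-1);T=d['T_tool_cam']
    w=(c@T[:3,:3].T+T[:3,3])@Rm.T+p; w[(z==0)|(r>1.4)]=np.nan
    return w
E
python3 - <<'E'
from h import *
p,Rm=pose()
d=grab('wrist');w=wcloud(d,p,Rm);np.save('/tmp/w.npy',w)
print(d['T_tool_cam'].round(3),d['camera_matrix'])
m=(w[...,2]>.095)&(w[...,2]<.125)&(np.hypot(w[...,0]-.644,w[...,1]+.031)<.03)
v,u=np.where(m);print(len(v),u.min(),u.max(),v.min(),v.max())
q=w[m];print(np.median(q,0),cv2.minAreaRect(q[q[:,2]>.103][:,:2].astype(np.float32)))
im=d['img'][:,:,::-1];cu,cv=int(u.mean()),int(v.mean())
cv2.imwrite('pics/w1.png',cv2.resize(im,(800,500)))
E
```

```text
t 1.60 tcp [ 0.6463 -0.0242  0.2005] yaw 33.6 q [ 0.06  0.75 -0.17  1.53  0.14  0.87 -1.14] w 0.0401 gf 0.0 F [-0.9  0.3 -0.4] down -1.0000
[[ 0.    -0.952 -0.306  0.079]
 [ 1.     0.     0.    -0.   ]
 [-0.    -0.306  0.952 -0.144]
 [ 0.     0.     0.     1.   ]] [[309.70691629   0.         324.5959252 ]
 [  0.         309.70691629 194.16261414]
 [  0.           0.           1.        ]]
782 319 343 175 229
[ 0.64899172 -0.02623207  0.1102554 ] ((0.6448849439620972, -0.030469326302409172), (0.04265748709440231, 0.01959221623837948), 34.443058013916016)
```

View pics/w1.png

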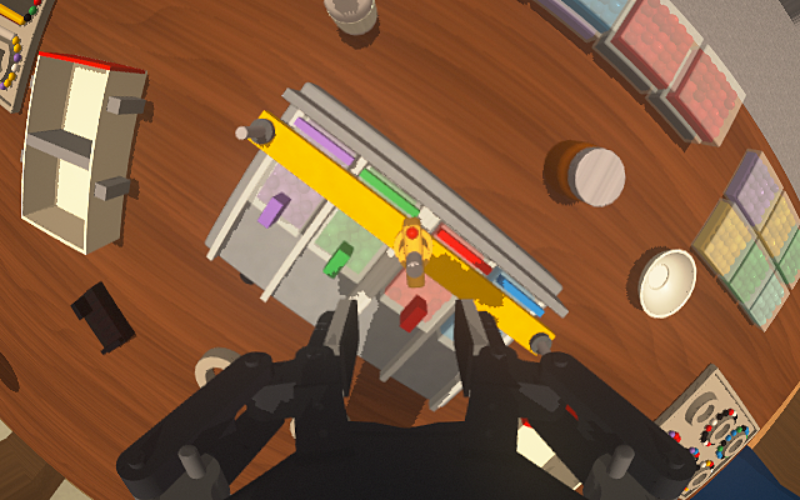

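Wrist view: the nut at (412,245) lies between the fingers with its red dot up. The fit gives the nut at (0.6449,-0.0305) with yaw 34°, which matches the tool's yaw of 33.6°.

Emit:
step_arm([
  [0, 0, 0, 0, 0, 0],
  [0, 0, 0, 0, 0, 0],
])

```text
t: 1.9
tool_pos: [0.6435, -0.0344, 0.2013]
tool_rot: [0.001, 0.959, 0.284, -0.001]
contact_force: [-0.2, 0.8, 0.1]
width: 0.04
gripper_force: 0.0
```

Emit:
step_arm([
  [0.1, 0.1, -6, 0, 0, 0],
  [0.1, 0.1, -11.1, 0, 0, 0],
  [0.1, 0.1, -11.1, 0, 0, 0],
  [0.1, 0.1, -11.1, 0, 0, 0],
  [0.1, 0.1, -11.1, 0, 0, 0],
])

```text
t: 2.52
tool_pos: [0.6473, -0.0313, 0.0931]
tool_rot: [0.001, 0.959, 0.285, 0.002]
contact_force: [-0.5, -0.3, -0.0]
width: 0.0399
gripper_force: 0.0
```

```bash
python3 -c "
from h import *
pose()"
```

```text
t 2.52 tcp [ 0.6473 -0.0313  0.0931] yaw 33.1 q [ 0.05  0.89 -0.14  1.6   0.18  0.66 -1.17] w 0.0399 gf 0.0 F [-0.5 -0.3 -0. ] down -1.0000
```

Emit:
step_arm([
  [-0.2, 0.1, -0.2, 0, 0, 0.5],
  [-0.2, 0.1, -0.2, 0, 0, 0.5],
  [-0.2, 0.1, -0.2, 0, 0, 0.5],
  [-0.2, 0.1, -0.2, 0, 0, 0.5],
  [-0.2, 0.1, -0.2, 0, 0, 0.5],
  [-0.2, 0.1, -0.2, 0, 0, 0.5],
  [-0.2, 0.1, -0.2, 0, 0, 0.5],
], fingers=0, force=50)

```text
t: 3.4
tool_pos: [0.6445, -0.0311, 0.0899]
tool_rot: [0.001, 0.957, 0.289, 0.001]
contact_force: [0.0, -3.2, 7.0]
width: 0.0106
gripper_force: 50.4
```

```bash
python3 -c "
from h import *
pose();print(ctrl.sense()['ft_torque'])"
```

```text
t 3.40 tcp [ 0.6445 -0.0311  0.0899] yaw 33.6 q [ 0.05  0.89 -0.14  1.61  0.18  0.65 -1.16] w 0.0106 gf 50.4 F [ 0.  -3.2  7. ] down -1.0000
[-0.39376454  0.04164569  0.05159455]
```

Emit:
step_arm([
  [0, 0, 0.03, 0, 0, -10],
  [0, 0, 0.07, 0, 0, -20],
  [0, 0, 0.1, 0, 0, -30],
  [0, 0, 0.13, 0, 0, -40],
  [0, 0, 0.17, 0, 0, -50],
  [0, 0, 0.2, 0, 0, -60],
  [0, 0, 0.23, 0, 0, -70],
  [0, 0, 0.27, 0, 0, -80],
  [0, 0, 0.3, 0, 0, -90],
  [0, 0, 0.33, 0, 0, -100],
  [0, 0, 0.36, 0, 0, -110],
  [0, 0, 0.4, 0, 0, -120],
])

```text
t: 4.9
tool_pos: [0.6437, -0.0327, 0.0939]
tool_rot: [0.001, 0.727, -0.687, 0.002]
contact_force: [-2.1, -4.2, 4.5]
width: 0.0111
gripper_force: 53.6
```

Emit:
step_arm([
  [0, 0, 0.03, 0, 0, -10],
  [0, 0, 0.07, 0, 0, -20],
  [0, 0, 0.1, 0, 0, -30],
  [0, 0, 0.13, 0, 0, -40],
  [0, 0, 0.17, 0, 0, -50],
  [0, 0, 0.2, 0, 0, -60],
  [0, 0, 0.23, 0, 0, -70],
  [0, 0, 0.27, 0, 0, -80],
  [0, 0, 0.27, 0, 0, -80],
])

```text
t: 6.02
tool_pos: [0.5185, -0.176, 0.0832]
tool_rot: [0.076, -0.372, 0.924, 0.036]
contact_force: [0.3, -0.4, 0.0]
width: 0.0
gripper_force: 0.0
```

```bash
python3 -c "
from h import *
pose();print(ctrl.sense()['ft_torque'])"
```

```text
t 6.03 tcp [ 0.5185 -0.176   0.0832] yaw -136.2 q [ 0.15  0.84  0.32  1.99 -1.    0.47 -2.65] w 0.0000 gf 0.0 F [ 0.3 -0.4  0. ] down -0.9859
[-0.15346799  0.14417191 -0.04941056]
```

The arm hit a joint limit because clockwise turning lowers q7, so the tool slipped off the nut. I check what was touched before doing anything else.

```bash
python3 - <<'E'
from h import *
d=grab('top');im=d['img'][:,:,::-1]
cv2.imwrite('pics/t2.png',np.hstack([cv2.resize(im[100:280,260:510],(800,576),interpolation=cv2.INTER_CUBIC)]))
E
```

```text
(no output)
```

View pics/t2.png

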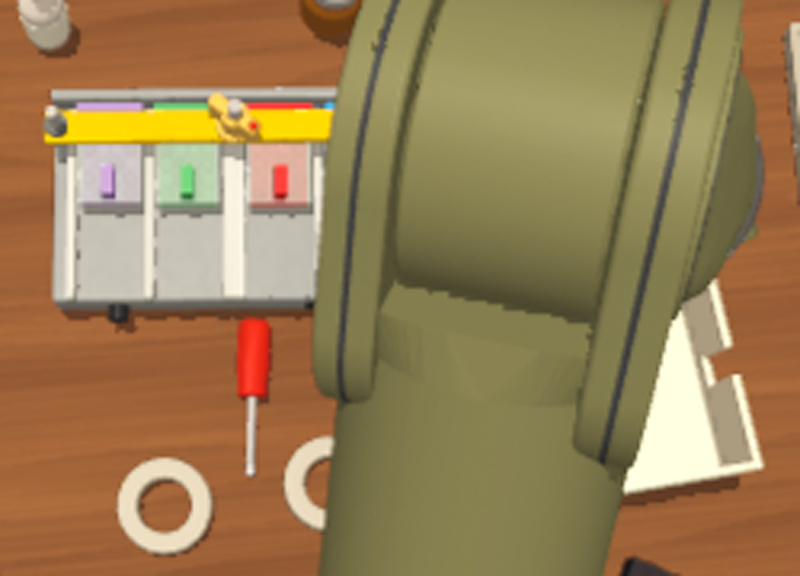

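The nut turned about 170°: its red dot is now at the lower right, crop pixel (253,126). Nothing visible has moved. I lift clear and turn back.

Emit:
step_arm([
  [0, 0, 5, 0, 0, 0],
  [0, 0, 10, 0, 0, 0],
  [0, 0, 12, 0, 0, 10],
  [0, 0, 12, 0, 0, 20],
  [0, 0, 12, 0, 0, 30],
  [0, 0, 12, 0, 0, 40],
  [0, 0, 12, 0, 0, 50],
  [0, 0, 12, 0, 0, 60],
  [0, 0, 12, 0, 0, 70],
  [0, 0, 12, 0, 0, 80],
  [0, 0, 12, 0, 0, 90],
  [0, 0, 12, 0, 0, 90],
], fingers=4)

```text
t: 7.58
tool_pos: [0.5192, -0.1745, 0.203]
tool_rot: [-0.028, 0.917, -0.389, -0.079]
contact_force: [-0.1, 0.7, 0.1]
width: 0.0396
gripper_force: 0.0
```

```bash
python3 - <<'E'
from h import *
p,Rm=pose();print(Rm.round(3))
E
```

```text
t 7.58 tcp [ 0.5192 -0.1745  0.203 ] yaw -46.0 q [ 0.03  0.74  0.47  1.7  -0.45  0.97 -1.67] w 0.0396 gf 0.0 F [-0.1  0.7  0.1] down -0.9861
[[ 0.684 -0.719 -0.123]
 [-0.71  -0.695  0.113]
 [-0.166  0.01  -0.986]]
```

Emit:
step_arm([
  [4, 4.5, 0, -6.5, -7.1, 0],
  [8, 9, 0, -6.5, -7.1, 0],
  [12.5, 14.3, 0, -6.5, -7.1, 0],
  [12.5, 14.3, 0, -6.5, -7.1, 0],
])

```text
t: 8.07
tool_pos: [0.6461, -0.0256, 0.202]
tool_rot: [-0.002, 0.922, -0.388, 0.0]
contact_force: [0.5, -0.6, -0.0]
width: 0.0402
gripper_force: 0.0
```

Emit:
step_arm([
  [0, 0, 0, 0, 0, 10],
  [0, 0, 0, 0, 0, 20],
  [0, 0, 0, 0, 0, 30],
  [0, 0, 0, 0, 0, 40],
  [0, 0, 0, 0, 0, 50],
  [0, 0, 0, 0, 0, 60],
  [0, 0, 0, 0, 0, 70],
  [0, 0, 0, 0, 0, 80],
  [0, 0, 0, 0, 0, 90],
  [0, 0, 0, 0, 0, 100],
  [0, 0, 0, 0, 0, 100],
  [0, 0, 0, 0, 0, 100],
])

```text
t: 9.57
tool_pos: [0.6432, -0.0333, 0.2029]
tool_rot: [0.0, 0.892, 0.452, 0.0]
contact_force: [-0.2, -0.1, 0.6]
width: 0.0401
gripper_force: 0.0
```

```bash
cat >> h.py <<'E'
def nut(zlo=.095):
    p,Rm=pose();d=grab('wrist');w=wcloud(d,p,Rm)
    near=np.hypot(w[...,0]-.6449,w[...,1]+.0305)<.03
    m=near&(w[...,2]>zlo)&(w[...,2]<.130); q=w[m]
    for lo in (zlo+.008,):
        r=cv2.minAreaRect(q[(q[:,2]>lo)][:,:2].astype(np.float32));print(r)
    hs=cv2.cvtColor(d['img'],cv2.COLOR_RGB2HSV).astype(int)
    red=near&((hs[...,0]<6)|(hs[...,0]>174))&(hs[...,1]>170)&(w[...,2]>.098)
    yl=(hs[...,0]>24)&(hs[...,0]<32)&(hs[...,1]>200)&(np.hypot(w[...,0]-.6449,w[...,1]+.0305)<.07)&(w[...,2]>.07)
    print('bar z',np.median(w[yl][:,2]),'nut top pct',np.percentile(q[:,2],[50,90]))
    if red.any():
        c=np.median(w[red],0);print('dot',red.sum(),c,'wing %.1f'%np.degrees(np.arctan2(c[1]+.0305,c[0]-.6449)))
    return d
E
python3 - <<'E'
from h import *
nut()
E
```

```text
t 9.57 tcp [ 0.6432 -0.0333  0.2029] yaw 53.7 q [-0.03  0.74  0.03  1.54 -0.02  0.86 -0.63] w 0.0401 gf 0.0 F [-0.2 -0.1  0.6] down -1.0000
((0.6442258954048157, -0.030284902080893517), (0.04363642632961273, 0.018593745306134224), 51.472713470458984)
bar z 0.08856340196321202 nut top pct [0.11595363 0.11939455]
dot 62 [ 0.63340791 -0.0423504   0.11968838] wing -134.1
```

Emit:
step_arm([
  [0.15, 0.25, 0, 0, 0, 10],
  [0.15, 0.25, 0, 0, 0, 20],
  [0.15, 0.25, 0, 0, 0, 30],
  [0.15, 0.25, 0, 0, 0, 40],
  [0.15, 0.25, 0, 0, 0, 50],
  [0.15, 0.25, 0, 0, 0, 60],
  [0.15, 0.25, 0, 0, 0, 70],
  [0.15, 0.25, 0, 0, 0, 80],
  [0.15, 0.25, 0, 0, 0, 90],
  [0.15, 0.25, 0, 0, 0, 100],
  [0.15, 0.25, 0, 0, 0, 110],
  [0.15, 0.25, 0, 0, 0, 120],
])

```text
t: 11.12
tool_pos: [0.6449, -0.0305, 0.2027]
tool_rot: [-0.001, 0.051, 0.999, -0.0]
contact_force: [-0.5, -0.3, -0.1]
width: 0.0402
gripper_force: 0.0
```

Emit:
step_arm([
  [0, 0, -1, 0, 0, 10],
  [0, 0, -2, 0, 0, 20],
  [0, 0, -3, 0, 0, 30],
  [0, 0, -4, 0, 0, 40],
  [0, 0, -5, 0, 0, 50],
  [0, 0, -5, 0, 0, 57.8],
  [0, 0, -5, 0, 0, 57.8],
  [0, 0, -5, 0, 0, 57.8],
])

```text
t: 12.12
tool_pos: [0.6451, -0.0303, 0.1529]
tool_rot: [-0.001, -0.435, 0.9, -0.0]
contact_force: [0.2, 0.7, -0.6]
width: 0.0402
gripper_force: 0.0
```

```bash
python3 - <<'E'
from h import *
pose()
E
```

```text
t 12.12 tcp [ 0.6451 -0.0303  0.1529] yaw -128.4 q [ 0.37  0.92 -0.79  1.55  0.74  0.99  1.83] w 0.0402 gf 0.0 F [ 0.2  0.7 -0.6] down -1.0000
```

Emit:
step_arm([
  [0, 0, -5.8, 0, 0, 0],
  [0, 0, -5.8, 0, 0, 0],
  [0, 0, -5.8, 0, 0, 0],
  [0, 0, -5.8, 0, 0, 0],
])

```text
t: 12.62
tool_pos: [0.6466, -0.0297, 0.0973]
tool_rot: [0.001, -0.436, 0.9, -0.0]
contact_force: [-0.1, 0.2, 0.7]
width: 0.0398
gripper_force: 0.0
```

Emit:
step_arm([
  [0, 0, 0, 0, 0, 0],
  [0, 0, 0, 0, 0, 0],
  [0, 0, 0, 0, 0, 0],
  [0, 0, 0, 0, 0, 0],
  [0, 0, 0, 0, 0, 0],
  [0, 0, 0, 0, 0, 0],
  [0, 0, 0, 0, 0, 0],
], fingers=0, force=50)

```text
t: 13.5
tool_pos: [0.6452, -0.0298, 0.0961]
tool_rot: [-0.0, -0.437, 0.9, 0.0]
contact_force: [-2.3, -0.1, 7.5]
width: 0.0109
gripper_force: 50.3
```

Emit:
step_arm([
  [0, 0, 0.03, 0, 0, -10],
  [0, 0, 0.07, 0, 0, -20],
  [0, 0, 0.1, 0, 0, -30],
  [0, 0, 0.13, 0, 0, -40],
  [0, 0, 0.17, 0, 0, -50],
  [0, 0, 0.2, 0, 0, -60],
  [0, 0, 0.23, 0, 0, -70],
  [0, 0, 0.27, 0, 0, -80],
  [0, 0, 0.3, 0, 0, -90],
  [0, 0, 0.33, 0, 0, -100],
  [0, 0, 0.36, 0, 0, -110],
  [0, 0, 0.4, 0, 0, -120],
])

```text
t: 15.0
tool_pos: [0.6445, -0.0341, 0.1001]
tool_rot: [0.001, 0.564, 0.826, -0.002]
contact_force: [-4.3, -6.7, 7.6]
width: 0.0108
gripper_force: 50.3
```

```bash
python3 -c "
from h import *
pose();print(ctrl.sense()['ft_torque'])"
```

```text
t 15.00 tcp [ 0.6445 -0.0341  0.1001] yaw 111.3 q [ 0.09  0.88 -0.22  1.6   0.27  0.69  0.12] w 0.0108 gf 50.3 F [-4.3 -6.7  7.6] down -1.0000
[-1.10882589  0.8471535   0.12294377]
```

Emit:
step_arm([
  [0, 0, 0.03, 0, 0, -10],
  [0, 0, 0.07, 0, 0, -20],
  [0, 0, 0.1, 0, 0, -30],
  [0, 0, 0.13, 0, 0, -40],
  [0, 0, 0.17, 0, 0, -50],
  [0, 0, 0.2, 0, 0, -60],
  [0, 0, 0.23, 0, 0, -70],
  [0, 0, 0.27, 0, 0, -80],
  [0, 0, 0.3, 0, 0, -90],
  [0, 0, 0.33, 0, 0, -100],
  [0, 0, 0.36, 0, 0, -110],
  [0, 0, 0.4, 0, 0, -120],
])

```text
t: 16.5
tool_pos: [0.6412, -0.0313, 0.1041]
tool_rot: [0.001, 0.997, -0.075, -0.003]
contact_force: [-10.5, -1.3, 12.0]
width: 0.0108
gripper_force: 51.2
```

```bash
python3 -c "
from h import *
pose();print(ctrl.sense()['ft_torque'])"
```

```text
t 16.50 tcp [ 0.6412 -0.0313  0.1041] yaw -8.6 q [-0.21  0.9   0.35  1.62 -0.43  0.7  -1.37] w 0.0108 gf 51.2 F [-10.5  -1.3  12. ] down -1.0000
[-0.27640907  2.2004965   0.14602857]
```

Emit:
step_arm([
  [0.1, 0, 0.03, 0, 0, -10],
  [0.1, 0, 0.07, 0, 0, -20],
  [0.1, 0, 0.1, 0, 0, -30],
  [0.1, 0, 0.13, 0, 0, -40],
  [0.1, 0, 0.15, 0, 0, -45],
  [0.1, 0, 0.15, 0, 0, -45],
])

```text
t: 17.25
tool_pos: [0.6422, -0.0297, 0.1055]
tool_rot: [0.001, 0.894, -0.448, -0.003]
contact_force: [-10.7, 0.9, 15.0]
width: 0.0108
gripper_force: 51.6
```

```bash
python3 -c "
from h import *
pose();print(ctrl.sense()['ft_torque'])"
```

```text
t 17.25 tcp [ 0.6422 -0.0297  0.1055] yaw -53.3 q [-0.31  0.95  0.56  1.62 -0.67  0.78 -1.95] w 0.0108 gf 51.6 F [-10.7   0.9  15. ] down -1.0000
[ 0.26005659  2.34146919 -0.09375611]
```

Emit:
step_arm([
  [0, 0, 0, 0, 0, 0],
  [0, 0, 0, 0, 0, 0],
  [0, 0, 0, 0, 0, 0],
  [0, 0, 5, 0, 0, 0],
  [0, 0, 9, 0, 0, 10],
  [0, 0, 9, 0, 0, 20],
  [0, 0, 9, 0, 0, 30],
  [0, 0, 9, 0, 0, 40],
  [0, 0, 9, 0, 0, 50],
  [0, 0, 9, 0, 0, 60],
  [0, 0, 9, 0, 0, 70],
  [0, 0, 9, 0, 0, 70],
], fingers=4)

```text
t: 18.75
tool_pos: [0.6463, -0.0304, 0.1944]
tool_rot: [-0.0, 0.989, 0.145, 0.001]
contact_force: [0.2, 0.4, -0.4]
width: 0.0399
gripper_force: 0.0
```

```bash
python3 - <<'E'
from h import *
nut(.105)
E
```

```text
t 18.75 tcp [ 0.6463 -0.0304  0.1944] yaw 16.7 q [-0.18  0.78  0.29  1.55 -0.27  0.85 -1.06] w 0.0399 gf 0.0 F [ 0.2  0.4 -0.4] down -1.0000
((0.6442399024963379, -0.03097626194357872), (0.020199334248900414, 0.04404610022902489), 39.844383239746094)
bar z 0.0980309777051475 nut top pct [0.12459633 0.12673749]
dot 95 [ 0.65411087 -0.04327796  0.12913287] wing -54.2
```

Emit:
step_arm([
  [-0.1, 0, 0, 0, 0, 10],
  [-0.1, 0, 0, 0, 0, 20],
  [-0.1, 0, 0, 0, 0, 30],
  [-0.1, 0, 0, 0, 0, 40],
  [-0.1, 0, 0, 0, 0, 50],
  [-0.1, 0, 0, 0, 0, 60],
  [-0.1, 0, 0, 0, 0, 70],
  [-0.1, 0, 0, 0, 0, 80],
  [-0.1, 0, 0, 0, 0, 90],
  [-0.1, 0, -2, 0, 0, 100],
  [-0.1, 0, -4, 0, 0, 110],
  [-0.1, 0, -4, 0, 0, 112],
])

```text
t: 20.3
tool_pos: [0.6437, -0.0306, 0.1526]
tool_rot: [-0.002, 0.433, 0.901, -0.0]
contact_force: [0.0, -0.6, -0.9]
width: 0.0402
gripper_force: 0.0
```

Emit:
step_arm([
  [0, 0, -4.9, 0, 0, 0],
  [0, 0, -4.9, 0, 0, 0],
  [0, 0, -4.9, 0, 0, 0],
  [0, 0, -4.9, 0, 0, 0],
])

```text
t: 20.8
tool_pos: [0.6466, -0.0301, 0.1076]
tool_rot: [0.001, 0.433, 0.902, 0.001]
contact_force: [-0.1, 0.9, 0.7]
width: 0.0398
gripper_force: 0.0
```

Emit:
step_arm([
  [0, 0, 0, 0, 0, 0],
  [0, 0, 0, 0, 0, 0],
  [0, 0, 0, 0, 0, 0],
  [0, 0, 0, 0, 0, 0],
  [0, 0, 0, 0, 0, 0],
  [0, 0, 0, 0, 0, 0],
  [0, 0, 0, 0, 0, 0],
], fingers=0, force=40)

```text
t: 21.68
tool_pos: [0.6439, -0.0321, 0.1065]
tool_rot: [-0.001, 0.433, 0.901, -0.001]
contact_force: [-4.2, -2.5, 6.3]
width: 0.0111
gripper_force: 41.2
```

Emit:
step_arm([
  [0, 0, 0.03, 0, 0, -8],
  [0, 0, 0.05, 0, 0, -16],
  [0, 0, 0.08, 0, 0, -24],
  [0, 0, 0.08, 0, 0, -24],
])

```text
t: 22.18
tool_pos: [0.6437, -0.0321, 0.1073]
tool_rot: [-0.0, 0.611, 0.791, -0.001]
contact_force: [-5.0, -2.6, 6.6]
width: 0.0113
gripper_force: 41.2
```

```bash
python3 -c "
from h import *
pose();print(ctrl.sense()['ft_torque'])"
```

```text
t 22.18 tcp [ 0.6437 -0.0321  0.1073] yaw 104.6 q [ 0.04  0.87 -0.12  1.6   0.15  0.68  0.1 ] w 0.0113 gf 41.2 F [-5.  -2.6  6.6] down -1.0000
[-0.56874255  0.91363773 -0.04691971]
```

Emit:
step_arm([
  [0, 0, 0.03, 0, 0, -8],
  [0, 0, 0.05, 0, 0, -16],
  [0, 0, 0.08, 0, 0, -24],
  [0, 0, 0.08, 0, 0, -24],
])

```text
t: 22.68
tool_pos: [0.6436, -0.0322, 0.108]
tool_rot: [0.0, 0.761, 0.649, -0.001]
contact_force: [-4.4, -2.4, 5.9]
width: 0.0112
gripper_force: 53.7
```

```bash
python3 -c "
from h import *
pose();print(ctrl.sense()['ft_torque'])"
```

```text
t 22.68 tcp [ 0.6436 -0.0322  0.108 ] yaw 80.9 q [-0.02  0.87 -0.01  1.61  0.02  0.67 -0.2 ] w 0.0112 gf 53.7 F [-4.4 -2.4  5.9] down -1.0000
[-0.74550463  0.96047135  1.15982927]
```

Emit:
step_arm([
  [0, 0, 0.02, 0, 0, -6],
  [0, 0, 0.04, 0, 0, -12],
  [0, 0, 0.04, 0, 0, -18],
  [0, 0, 0.04, 0, 0, -18],
])

```text
t: 23.18
tool_pos: [0.6438, -0.0306, 0.1086]
tool_rot: [0.001, 0.85, 0.527, -0.001]
contact_force: [-5.4, -2.8, 7.7]
width: 0.0112
gripper_force: 179.3
```

```bash
python3 -c "
from h import *
pose();print(ctrl.sense()['ft_torque'])"
```

```text
t 23.18 tcp [ 0.6438 -0.0306  0.1086] yaw 63.6 q [-0.06  0.87  0.07  1.61 -0.08  0.67 -0.41] w 0.0112 gf 179.3 F [-5.4 -2.8  7.7] down -1.0000
[-0.45586705  1.04095303  4.00569505]
```

The stop is reached: torque rose to 4 N·m from about 80° yaw on. I ease back, release, and move above the blue tab.

Emit:
step_arm([
  [0, 0, 0, 0, 0, 9],
  [0, 0, 0, 0, 0, 17],
  [0, 0, 0, 0, 0, 17],
])

```text
t: 23.55
tool_pos: [0.6437, -0.032, 0.108]
tool_rot: [-0.0, 0.767, 0.642, -0.001]
contact_force: [-4.0, -4.4, 5.6]
width: 0.0113
gripper_force: 61.5
```

Emit:
step_arm([
  [0, 0, 0, 0, 0, 0],
  [0, 0, 0, 0, 0, 0],
  [0, 0, 0, 0, 0, 0],
  [0, 0, 4, 0, 0, 0],
  [0, 0, 8, 0, 0, -10],
  [-1, -1, 10, 0, 0, -20],
  [-3, -4, 10, 0, 0, -30],
  [-6, -8, 10, 0, 0, -40],
  [-6, -9, 10, 0, 0, -50],
  [-6, -9, 10, 0, 0, -60],
  [-6, -9, 10, 0, 0, -70],
  [-6, -9, 10, 0, 0, -80],
], fingers=4)

```text
t: 25.05
tool_pos: [0.5855, -0.1199, 0.2075]
tool_rot: [0.0, 1.0, -0.005, 0.001]
contact_force: [0.0, 1.1, 0.1]
width: 0.0401
gripper_force: 0.0
```

```bash
cat >> h.py <<'E'
def look(fn=None):
    p,Rm=pose();d=grab('wrist',fn);w=wcloud(d,p,Rm)
    hs=cv2.cvtColor(d['img'],cv2.COLOR_RGB2HSV).astype(int)
    return p,Rm,d,w,hs
E
python3 - <<'E'
from h import *
p,Rm,d,w,hs=look()
yl=(hs[...,0]>22)&(hs[...,0]<33)&(hs[...,1]>200)&(w[...,2]>.07)&(w[...,2]<.12)&(abs(w[...,0]-.644)<.05)&(abs(w[...,1]+.03)<.16)
q=w[yl];print('bar z',np.median(q[:,2]),cv2.minAreaRect(q[:,:2].astype(np.float32)),np.polyfit(q[:,1],q[:,0],1))
for n,x,y in(('d',.6104,.0664),('c',.6038,.0083),('a',.5982,-.0619),('b',.5935,-.1223)):
    m=(np.hypot(w[...,0]-x,w[...,1]-y)<.025)&(w[...,2]>.084)&(w[...,2]<.1)
    m&=w[...,0]<x+.02
    if m.sum()>20: q=w[m];print(n,m.sum(),q.mean(0).round(4),np.median(q[:,2]),cv2.minAreaRect(q[:,:2].astype(np.float32)))
cv2.imwrite('pics/w2.png',cv2.resize(d['img'][:,:,::-1],(800,500)))
E
```

```text
t 25.05 tcp [ 0.5855 -0.1199  0.2075] yaw -0.6 q [-0.1   0.71  0.39  1.7  -0.36  0.8  -1.12] w 0.0401 gf 0.0 F [0.  1.1 0.1] down -1.0000
bar z 0.09939915824513004 ((0.6437114477157593, -0.03091554343700409), (0.28493693470954895, 0.026137007400393486), 84.58580780029297) [0.09594452 0.64833256]
d 262 [0.6105 0.0654 0.0908] 0.09178354899233561 ((0.6099482774734497, 0.06667264550924301), (0.01116117462515831, 0.022678550332784653), 84.30660247802734)
c 297 [0.6048 0.0066 0.0911] 0.09194429776615556 ((0.6043398380279541, 0.007763080298900604), (0.010406768880784512, 0.02244994044303894), 87.53008270263672)
a 310 [ 0.5988 -0.063   0.0915] 0.09199399493205371 ((0.5978226661682129, -0.06275245547294617), (0.009767627343535423, 0.023027898743748665), 86.71280670166016)
b 281 [ 0.5941 -0.1225  0.092 ] 0.0922365095337172 ((0.5933919548988342, -0.12261883169412613), (0.009631333872675896, 0.021218271926045418), 88.990234375)
```

View pics/w2.png

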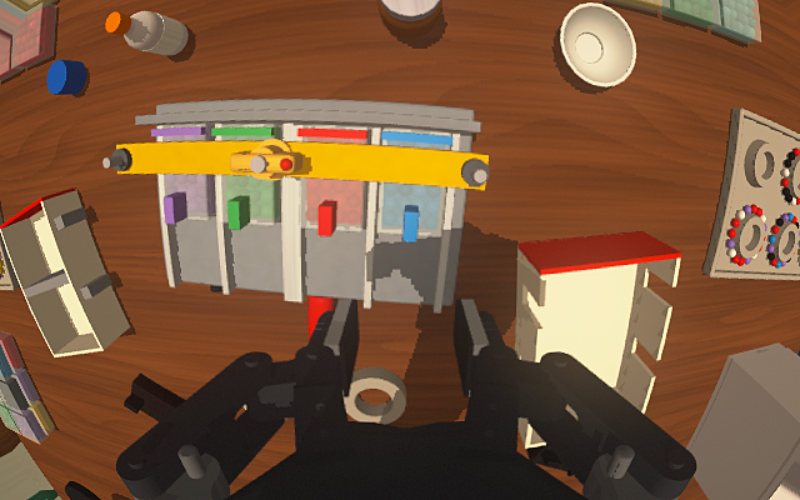

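The bar is fully up (top at 98–99 mm). Blue tab at (411,223), red (327,218), green (238,212), lilac (175,209). The blue tab lies at world (0.5935,-0.1225).

Emit:
step_arm([
  [0.9, -0.2, -4, 0, 0, -4.6],
  [0.9, -0.2, -8, 0, 0, -4.6],
  [0.9, -0.2, -10.5, 0, 0, -4.6],
  [0.9, -0.2, -10.5, 0, 0, -4.6],
  [0.9, -0.2, -10.5, 0, 0, -4.6],
], fingers=3.2)

```text
t: 25.72
tool_pos: [0.595, -0.1225, 0.1035]
tool_rot: [0.001, 0.999, -0.042, 0.002]
contact_force: [0.1, -0.3, -0.5]
width: 0.0319
gripper_force: 0.0
```

```bash
python3 -c "
from h import *
pose()"
```

```text
t 25.73 tcp [ 0.595  -0.1225  0.1035] yaw -4.8 q [-0.06  0.86  0.33  1.74 -0.45  0.61 -1.12] w 0.0319 gf 0.0 F [ 0.1 -0.3 -0.5] down -1.0000
```

Down, then close.

Emit:
step_arm([
  [-0.1, 0, -3.2, 0, 0, 0],
  [-0.1, 0, -3.2, 0, 0, 0],
  [-0.1, 0, -3.2, 0, 0, 0],
])

```text
t: 26.1
tool_pos: [0.5941, -0.1226, 0.0719]
tool_rot: [0.001, 0.999, -0.042, 0.002]
contact_force: [0.5, 0.2, -0.3]
width: 0.0322
gripper_force: 0.0
```

Emit:
step_arm([
  [0, 0, 0, 0, 0, 0],
  [0, 0, 0, 0, 0, 0],
  [0, 0, 0, 0, 0, 0],
  [0, 0, 0, 0, 0, 0],
  [0, 0, 0, 0, 0, 0],
  [0, 0, 0, 0, 0, 0],
], fingers=0, force=60)

```text
t: 26.85
tool_pos: [0.5941, -0.1226, 0.0718]
tool_rot: [0.001, 0.999, -0.042, 0.002]
contact_force: [-0.2, 0.2, 5.8]
width: 0.0084
gripper_force: 59.9
```

```bash
python3 -c "
from h import *
pose()"
```

```text
t 26.85 tcp [ 0.5941 -0.1226  0.0718] yaw -4.8 q [-0.04  0.91  0.3   1.76 -0.47  0.54 -1.1 ] w 0.0084 gf 59.9 F [-0.2  0.2  5.8] down -1.0000
```

Emit:
step_arm([
  [0, 0, 0.3, 0, 0, 0],
  [-1.5, 0.14, 0.4, 0, 0, 0],
  [-3.5, 0.32, 0.4, 0, 0, 0],
  [-5.5, 0.5, 0.4, 0, 0, 0],
  [-6.5, 0.6, 0.4, 0, 0, 0],
  [-6.5, 0.6, 0.4, 0, 0, 0],
  [-6.5, 0.6, 5, 0, 0, 0],
  [-6.5, 0.6, 10, 0, 0, 0],
  [-8, -4, 13, 0, 0, 4],
  [-10, -9, 13, 0, 0, 8],
  [-13, -13, 13, 0, 0, 10],
  [-13, -13, 13, 0, 0, 10],
])

```text
t: 28.35
tool_pos: [0.4606, -0.2575, 0.2012]
tool_rot: [0.002, 0.999, 0.041, 0.0]
contact_force: [1.2, 0.3, -0.5]
width: 0.0089
gripper_force: 58.9
```

```bash
cat >> h.py <<'E'
def tote(w,hs,cx,cy,L,W,zr):
    v=np.hypot(w[...,0]-cx,w[...,1]-cy)<.15
    m=v&(abs(w[...,2]-zr)<.006)
    q=w[m]
    red=v&((hs[...,0]<7)|(hs[...,0]>173))&(hs[...,1]>150)&(w[...,2]>zr-.006)&(w[...,2]<zr+.008)
    r=w[red]
    print('rim',m.sum(),cv2.minAreaRect(q[:,:2].astype(np.float32)),'zmed',np.median(q[:,2]))
    if red.sum()>20: print('red',red.sum(),r.mean(0).round(4),cv2.minAreaRect(r[:,:2].astype(np.float32)))
    return q,r
E
python3 - <<'E'
from h import *
p,Rm,d,w,hs=look('w3.png')
tote(w,hs,.455,-.31,.21,.146,.072)
E
```

```text
t 28.35 tcp [ 0.4606 -0.2575  0.2012] yaw 4.7 q [ 0.22  0.63  0.32  1.91 -0.31  0.65 -0.76] w 0.0089 gf 58.9 F [ 1.2  0.3 -0.5] down -1.0000
rim 2329 ((0.4529843330383301, -0.3089424669742584), (0.20969052612781525, 0.1465519368648529), 4.593898296356201) zmed 0.07310518410776307
red 840 [ 0.5547 -0.2976  0.0733] ((0.5550416707992554, -0.30039182305336), (0.0048454320058226585, 0.14568813145160675), 4.610814571380615)
```

View pics/w3.png

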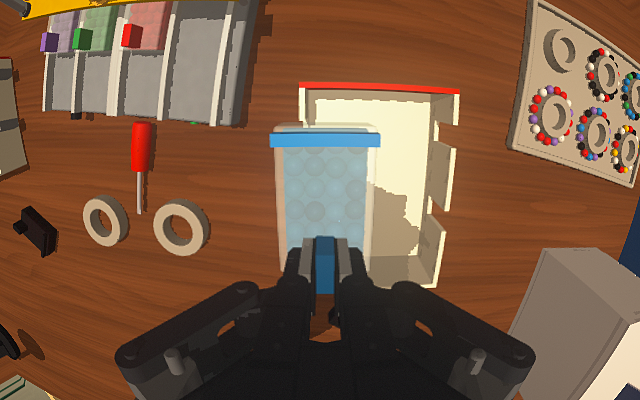

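The blue box is held straight, tab at (325,265). The lower tote is measured at (0.453,-0.309) with yaw 4.6°, and its size matches. I go above its first slot.

Emit:
step_arm([
  [0.9, -4, 0, 0, 0, 0],
  [0.9, -8.6, 0, 0, 0, 0],
  [0.9, -8.6, -5, 0, 0, 0],
  [0.9, -8.6, -9, 0, 0, 0],
  [0.9, -8.6, -9, 0, 0, 0],
  [0.9, -8.6, -9, 0, 0, 0],
])

```text
t: 29.15
tool_pos: [0.4738, -0.3382, 0.1116]
tool_rot: [0.001, 0.999, 0.046, 0.002]
contact_force: [-0.2, 0.1, -0.3]
width: 0.0085
gripper_force: 59.0
```

```bash
python3 -c "
from h import *
pose()"
```

```text
t 29.15 tcp [ 0.4738 -0.3382  0.1116] yaw 5.2 q [ 0.4   0.81  0.24  1.82 -0.34  0.55 -0.62] w 0.0085 gf 59.0 F [-0.2  0.1 -0.3] down -1.0000
```

Emit:
step_arm([
  [0, 0, -4, 0, 0, 0],
  [0, 0, -7, 0, 0, 0],
  [0, 0, -8.0, 0, 0, 0],
  [0, 0, -8.0, 0, 0, 0],
  [0, 0, -8.0, 0, 0, 0],
])

```text
t: 29.78
tool_pos: [0.4732, -0.3389, 0.0319]
tool_rot: [0.001, 0.999, 0.045, 0.002]
contact_force: [0.0, -0.4, -0.8]
width: 0.0085
gripper_force: 59.4
```

Emit:
step_arm([
  [0, 0, 0, 0, 0, 0],
  [0, 0, 0, 0, 0, 0],
  [0, 0, 0, 0, 0, 0],
  [0, 0, 5, 0, 0, 0],
  [0, 0, 10, 0, 0, 0],
  [0, 0, 15, 0, 0, -4],
  [5, 8, 17, 0, 0, -9],
  [8, 13, 17, 0, 0, -9.8],
  [10, 18, 17, 0, 0, -9.8],
  [12.4, 23, 17, 0, 0, -9.8],
  [12.4, 27.5, 17, 0, 0, -9.8],
  [12.4, 27.5, 15, 0, 0, -9.8],
], fingers=2.6)

```text
t: 31.28
tool_pos: [0.5982, -0.0551, 0.1806]
tool_rot: [-0.002, 0.999, -0.035, 0.002]
contact_force: [0.8, -0.1, -0.6]
width: 0.0261
gripper_force: 0.0
```

```bash
python3 - <<'E'
from h import *
p,Rm,d,w,hs=look()
for n,x,y in(('d',.6104,.0664),('c',.6038,.0083),('a',.5982,-.0619)):
    m=(np.hypot(w[...,0]-x,w[...,1]-y)<.025)&(w[...,2]>.084)&(w[...,2]<.1)&(w[...,0]<x+.02)
    if m.sum()>20: q=w[m];print(n,m.sum(),q.mean(0).round(4),cv2.minAreaRect(q[:,:2].astype(np.float32)))
E
```

```text
t 31.27 tcp [ 0.5982 -0.0551  0.1806] yaw -4.0 q [-0.21  0.76  0.41  1.72 -0.42  0.76 -1.23] w 0.0261 gf 0.0 F [ 0.8 -0.1 -0.6] down -1.0000
d 350 [0.6111 0.0655 0.0909] ((0.6104731559753418, 0.0669051930308342), (0.010758774355053902, 0.02195117436349392), 85.15569305419922)
c 371 [0.6051 0.007  0.0915] ((0.6044303178787231, 0.007864496670663357), (0.010593028739094734, 0.02146991714835167), 84.12709045410156)
a 342 [ 0.5992 -0.062   0.0919] ((0.5980381369590759, -0.06188872456550598), (0.009538889862596989, 0.022291993722319603), 84.35713195800781)
```

Emit:
step_arm([
  [0.1, 0.15, 0, 0, 0, -0.4],
  [0.1, 0.15, -4, 0, 0, -0.4],
  [0.1, 0.15, -7, 0, 0, -0.4],
  [0.1, 0.15, -7.5, 0, 0, -0.4],
  [0.1, 0.15, -7.5, 0, 0, -0.4],
], fingers=3.2)

```text
t: 31.95
tool_pos: [0.5977, -0.0629, 0.1064]
tool_rot: [0.001, 0.999, -0.045, 0.001]
contact_force: [0.5, -0.2, -0.5]
width: 0.032
gripper_force: 0.0
```

```bash
python3 -c "
from h import *
pose()"
```

```text
t 31.95 tcp [ 0.5977 -0.0629  0.1064] yaw -5.1 q [-0.17  0.86  0.35  1.76 -0.47  0.61 -1.19] w 0.0320 gf 0.0 F [ 0.5 -0.2 -0.5] down -1.0000
```

Emit:
step_arm([
  [0, 0.05, -3.45, 0, 0, 0],
  [0, 0.05, -3.45, 0, 0, 0],
  [0, 0.05, -3.45, 0, 0, 0],
])

```text
t: 32.33
tool_pos: [0.5982, -0.0618, 0.0726]
tool_rot: [0.001, 0.999, -0.044, 0.002]
contact_force: [-0.2, 0.4, 0.7]
width: 0.032
gripper_force: 0.0
```

Emit:
step_arm([
  [0, 0, 0, 0, 0, 0],
  [0, 0, 0, 0, 0, 0],
  [0, 0, 0, 0, 0, 0],
  [0, 0, 0, 0, 0, 0],
  [0, 0, 0, 0, 0, 0],
  [0, 0, 0, 0, 0, 0],
], fingers=0, force=60)

```text
t: 33.08
tool_pos: [0.5982, -0.0616, 0.0725]
tool_rot: [0.001, 0.999, -0.044, 0.002]
contact_force: [-0.8, 0.2, 6.9]
width: 0.0083
gripper_force: 60.9
```

Emit:
step_arm([
  [0, 0, 0.3, 0, 0, 0],
  [-1.5, 0.14, 0.4, 0, 0, 0],
  [-3.5, 0.32, 0.4, 0, 0, 0],
  [-5.5, 0.5, 0.4, 0, 0, 0],
  [-6.5, 0.6, 0.4, 0, 0, 0],
  [-6.5, 0.6, 0.4, 0, 0, 0],
  [-6.5, 0.6, 5, 0, 0, 0],
  [-6.5, 0.6, 10, 0, 0, 0],
  [-8, -5, 13, 0, 0, 4],
  [-10, -10, 13, 0, 0, 8],
  [-12.9, -15, 13, 0, 0, 9.7],
  [-12.9, -20, 13, 0, 0, 9.7],
])

```text
t: 34.58
tool_pos: [0.4664, -0.263, 0.2014]
tool_rot: [0.0, 0.999, 0.04, 0.0]
contact_force: [0.9, 0.2, -1.4]
width: 0.0083
gripper_force: 59.8
```

```bash
python3 - <<'E'
from h import *
p,Rm,d,w,hs=look('w4.png')
tote(w,hs,.455,-.31,.21,.146,.072)
E
```

```text
t 34.58 tcp [ 0.4664 -0.263   0.2014] yaw 4.6 q [ 0.23  0.64  0.33  1.89 -0.32  0.67 -0.74] w 0.0083 gf 59.8 F [ 0.9  0.2 -1.4] down -1.0000
rim 2279 ((0.4526170492172241, -0.309172123670578), (0.21110808849334717, 0.14616748690605164), 4.785515308380127) zmed 0.07308958188236345
red 866 [ 0.5551 -0.2978  0.0733] ((0.5553053617477417, -0.3002319931983948), (0.004883259069174528, 0.14495117962360382), 4.609582424163818)
```

View pics/w4.png

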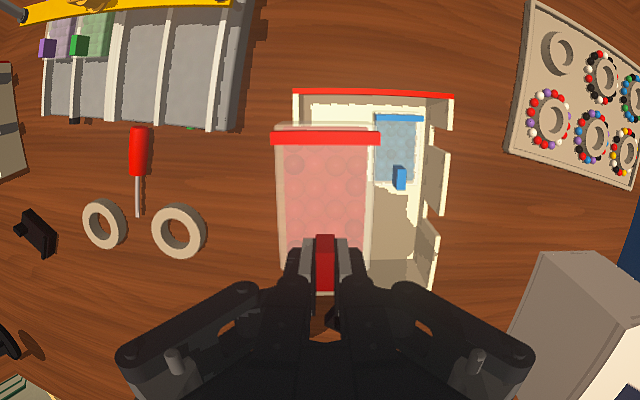

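The blue box lies flat in the tote at (398,150), and the red one is held well. Tote unchanged, so I place it.

Emit:
step_arm([
  [-0.1, -1.5, -4, 0, 0, 0],
  [-0.1, -1.5, -8.8, 0, 0, 0],
  [-0.1, -1.5, -8.8, 0, 0, 0],
  [-0.1, -1.5, -8.8, 0, 0, 0],
])

```text
t: 35.12
tool_pos: [0.4683, -0.2767, 0.1141]
tool_rot: [0.001, 0.999, 0.041, 0.002]
contact_force: [0.1, -0.6, -0.7]
width: 0.0085
gripper_force: 59.8
```

```bash
python3 -c "
from h import *
pose()"
```

```text
t 35.12 tcp [ 0.4683 -0.2767  0.1141] yaw 4.7 q [ 0.3   0.78  0.25  1.93 -0.38  0.48 -0.67] w 0.0085 gf 59.8 F [ 0.1 -0.6 -0.7] down -1.0000
```

Emit:
step_arm([
  [0, 0, -4, 0, 0, 0],
  [0, 0, -7, 0, 0, 0],
  [0, 0, -8.2, 0, 0, 0],
  [0, 0, -8.2, 0, 0, 0],
  [0, 0, -8.2, 0, 0, 0],
])

```text
t: 35.75
tool_pos: [0.4682, -0.2768, 0.0323]
tool_rot: [0.001, 0.999, 0.041, 0.002]
contact_force: [-0.4, 0.5, -2.2]
width: 0.0088
gripper_force: 60.7
```

Emit:
step_arm([
  [0, 0, 0, 0, 0, 0],
  [0, 0, 0, 0, 0, 0],
  [0, 0, 0, 0, 0, 0],
  [0, 0, 5, 0, 0, 0],
  [0, 0, 10, 0, 0, 0],
  [1, 2, 15, 0, 0, -4],
  [5, 8, 16, 0, 0, -9],
  [8, 13, 16, 0, 0, -9.9],
  [10, 18, 16, 0, 0, -9.9],
  [12, 23, 16, 0, 0, -9.9],
  [13.6, 28.5, 16, 0, 0, -9.9],
  [13.6, 28.5, 15, 0, 0, -9.9],
], fingers=2.6)

```text
t: 37.25
tool_pos: [0.6046, 0.0166, 0.1804]
tool_rot: [-0.002, 0.999, -0.04, 0.001]
contact_force: [0.3, -1.2, -0.9]
width: 0.0262
gripper_force: 0.0
```

Emit:
step_arm([
  [0, 0, -4, 0, 0, 0],
  [0, 0, -7.5, 0, 0, 0],
  [0, 0, -7.5, 0, 0, 0],
  [0, 0, -7.5, 0, 0, 0],
], fingers=3.2)

```text
t: 37.75
tool_pos: [0.6038, 0.0078, 0.107]
tool_rot: [0.001, 0.999, -0.046, 0.001]
contact_force: [-0.2, 0.1, 0.7]
width: 0.0323
gripper_force: 0.0
```

```bash
python3 -c "
from h import *
pose()"
```

```text
t 37.75 tcp [0.6038 0.0078 0.107 ] yaw -5.3 q [-0.3   0.87  0.39  1.75 -0.52  0.62 -1.28] w 0.0323 gf 0.0 F [-0.2  0.1  0.7] down -1.0000
```

Emit:
step_arm([
  [0, 0, -3.5, 0, 0, 0],
  [0, 0, -3.5, 0, 0, 0],
  [0, 0, -3.5, 0, 0, 0],
])

```text
t: 38.12
tool_pos: [0.6042, 0.0084, 0.0727]
tool_rot: [0.0, 0.999, -0.046, 0.002]
contact_force: [-0.4, -0.2, 0.7]
width: 0.0321
gripper_force: 0.0
```

Emit:
step_arm([
  [0, 0, 0, 0, 0, 0],
  [0, 0, 0, 0, 0, 0],
  [0, 0, 0, 0, 0, 0],
  [0, 0, 0, 0, 0, 0],
  [0, 0, 0, 0, 0, 0],
  [0, 0, 0, 0, 0, 0],
], fingers=0, force=60)

```text
t: 38.88
tool_pos: [0.6042, 0.0084, 0.0726]
tool_rot: [0.0, 0.999, -0.046, 0.002]
contact_force: [-1.1, -0.5, 5.6]
width: 0.0086
gripper_force: 60.9
```

Emit:
step_arm([
  [0, 0, 0.3, 0, 0, 0],
  [-1.5, 0.14, 0.4, 0, 0, 0],
  [-3.5, 0.32, 0.4, 0, 0, 0],
  [-5.5, 0.5, 0.4, 0, 0, 0],
  [-6.5, 0.6, 0.4, 0, 0, 0],
  [-6.5, 0.6, 0.4, 0, 0, 0],
  [-6.5, 0.6, 5, 0, 0, 0],
  [-6.5, 0.6, 10, 0, 0, 0],
  [-8, -5, 13, 0, 0, 4],
  [-10, -10, 13, 0, 0, 8],
  [-12.9, -15, 13, 0, 0, 9.7],
  [-14, -20, 13, 0, 0, 10],
])

```text
t: 40.38
tool_pos: [0.4621, -0.1926, 0.2013]
tool_rot: [0.0, 0.999, 0.042, 0.001]
contact_force: [1.0, -0.3, -1.0]
width: 0.0083
gripper_force: 59.8
```

```bash
python3 - <<'E'
from h import *
p,Rm,d,w,hs=look()
tote(w,hs,.455,-.31,.21,.146,.072)
E
```

```text
t 40.38 tcp [ 0.4621 -0.1926  0.2013] yaw 4.8 q [ 0.08  0.6   0.37  1.99 -0.36  0.61 -0.81] w 0.0083 gf 59.8 F [ 1.  -0.3 -1. ] down -1.0000
rim 2572 ((0.452606201171875, -0.3091254234313965), (0.21120871603488922, 0.1472611278295517), 4.9297356605529785) zmed 0.07295147922078442
red 747 [ 0.5547 -0.294   0.0732] ((0.5551972985267639, -0.2997482120990753), (0.005039571784436703, 0.1461419016122818), 4.63198184967041)
```

Emit:
step_arm([
  [-3, -5, 0, 0, 0, 0],
  [-6, -10, 0, 0, 0, 0],
  [-8.05, -15.4, 0, 0, 0, 0],
  [-8.05, -15.4, -4, 0, 0, 0],
  [-8.05, -15.4, -8.8, 0, 0, 0],
  [-8.05, -15.4, -8.8, 0, 0, 0],
  [-8.05, -15.4, -8.8, 0, 0, 0],
])

```text
t: 41.3
tool_pos: [0.3836, -0.346, 0.1141]
tool_rot: [0.001, 0.999, 0.042, 0.001]
contact_force: [0.5, -0.2, -0.9]
width: 0.0084
gripper_force: 59.7
```

```bash
python3 -c "
from h import *
pose()"
```

```text
t 41.30 tcp [ 0.3836 -0.346   0.1141] yaw 4.8 q [ 0.51  0.75  0.23  2.01 -0.39  0.42 -0.45] w 0.0084 gf 59.7 F [ 0.5 -0.2 -0.9] down -1.0000
```

Emit:
step_arm([
  [0, 0, -4, 0, 0, 0],
  [0, 0, -7, 0, 0, 0],
  [0, 0, -8.1, 0, 0, 0],
  [0, 0, -8.1, 0, 0, 0],
  [0, 0, -8.1, 0, 0, 0],
])

```text
t: 41.92
tool_pos: [0.3835, -0.346, 0.0333]
tool_rot: [0.001, 0.999, 0.042, 0.002]
contact_force: [-0.1, -0.2, -1.6]
width: 0.0085
gripper_force: 59.7
```

Emit:
step_arm([
  [0, 0, -0.1, 0, 0, 0],
  [0, 0, -0.1, 0, 0, 0],
  [0, 0, -0.1, 0, 0, 0],
  [0, 0, 5, 0, 0, 0],
  [0, 0, 10, 0, 0, 0],
  [1, 2, 15, 0, 0, -4],
  [4, 7, 17, 0, 0, -9],
  [7, 12, 17, 0, 0, -10],
  [10, 17, 17, 0, 0, -10],
  [13, 22, 17, 0, 0, -10],
  [15, 27, 17, 0, 0, -10],
  [17, 32, 17, 0, 0, -10],
], fingers=2.6)

```text
t: 43.42
tool_pos: [0.553, -0.0234, 0.2019]
tool_rot: [0.0, 0.999, -0.046, 0.001]
contact_force: [0.8, 0.1, -0.3]
width: 0.0261
gripper_force: 0.0
```

Emit:
step_arm([
  [2, 5, 0, 0, 0, 0],
  [5.7, 9.3, 0, 0, 0, 0],
  [5.7, 9.3, -2, 0, 0, 0],
  [5.7, 9.3, -6, 0, 0, 0],
  [5.7, 9.3, -9.5, 0, 0, 0],
  [5.7, 9.3, -9.5, 0, 0, 0],
  [5.7, 9.3, -9.5, 0, 0, 0],
], fingers=3.2)

```text
t: 44.3
tool_pos: [0.6104, 0.0675, 0.1081]
tool_rot: [0.0, 0.999, -0.046, 0.002]
contact_force: [-0.2, -0.2, -0.3]
width: 0.0318
gripper_force: 0.0
```

```bash
python3 -c "
from h import *
pose()"
```

```text
t 44.30 tcp [0.6104 0.0675 0.1081] yaw -5.2 q [-0.42  0.88  0.43  1.72 -0.56  0.66 -1.34] w 0.0318 gf 0.0 F [-0.2 -0.2 -0.3] down -1.0000
```

Emit:
step_arm([
  [0, -0.05, -3.6, 0, 0, 0],
  [0, -0.05, -3.6, 0, 0, 0],
  [0, -0.05, -3.6, 0, 0, 0],
])

```text
t: 44.68
tool_pos: [0.6108, 0.0671, 0.0727]
tool_rot: [0.0, 0.999, -0.046, 0.002]
contact_force: [-0.3, -0.1, -0.0]
width: 0.0323
gripper_force: 0.0
```

Emit:
step_arm([
  [0, 0, 0, 0, 0, 0],
  [0, 0, 0, 0, 0, 0],
  [0, 0, 0, 0, 0, 0],
  [0, 0, 0, 0, 0, 0],
  [0, 0, 0, 0, 0, 0],
  [0, 0, 0, 0, 0, 0],
], fingers=0, force=60)

```text
t: 45.42
tool_pos: [0.6107, 0.0672, 0.0726]
tool_rot: [0.0, 0.999, -0.046, 0.002]
contact_force: [-0.3, -1.2, 6.2]
width: 0.0086
gripper_force: 61.0
```

Emit:
step_arm([
  [0, 0, 0.3, 0, 0, 0],
  [-1.5, 0.14, 0.4, 0, 0, 0],
  [-3.5, 0.32, 0.4, 0, 0, 0],
  [-5.5, 0.5, 0.4, 0, 0, 0],
  [-6.5, 0.6, 0.4, 0, 0, 0],
  [-6.5, 0.6, 0.4, 0, 0, 0],
  [-6.5, 0.6, 5, 0, 0, 0],
  [-6.5, 0.6, 10, 0, 0, 0],
  [-8, -5, 13, 0, 0, 4],
  [-10, -10, 13, 0, 0, 8],
  [-12, -15, 13, 0, 0, 9.7],
  [-15, -20, 13, 0, 0, 10],
])

```text
t: 46.92
tool_pos: [0.4608, -0.1352, 0.2015]
tool_rot: [0.001, 0.999, 0.042, 0.002]
contact_force: [0.3, -0.9, -1.5]
width: 0.0085
gripper_force: 60.0
```

Emit:
step_arm([
  [-3, -5, 0, 0, 0, 0],
  [-3, -5, 0, 0, 0, 0],
  [-3, -5, 0, 0, 0, 0],
])

```text
t: 47.3
tool_pos: [0.4306, -0.183, 0.2011]
tool_rot: [0.0, 0.999, 0.041, 0.001]
contact_force: [0.2, -0.0, -0.7]
width: 0.0084
gripper_force: 59.9
```

```bash
python3 - <<'E'
from h import *
p,Rm,d,w,hs=look('w5.png')
tote(w,hs,.455,-.31,.21,.146,.072)
E
```

```text
t 47.30 tcp [ 0.4306 -0.183   0.2011] yaw 4.7 q [ 0.06  0.57  0.39  2.08 -0.39  0.56 -0.76] w 0.0084 gf 59.9 F [ 0.2 -0.  -0.7] down -1.0000
rim 3895 ((0.45288899540901184, -0.30852800607681274), (0.21140454709529877, 0.14786861836910248), 4.3752217292785645) zmed 0.07292057651535841
red 888 [ 0.5542 -0.2923  0.0727] ((0.55499666929245, -0.3000889718532562), (0.00611881073564291, 0.1456153690814972), 4.647946357727051)
```

View pics/w5.png

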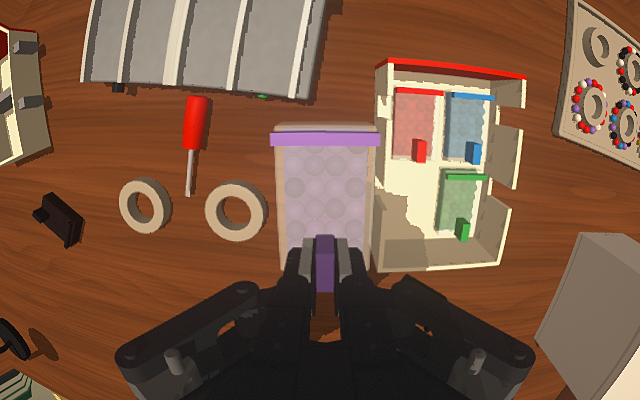

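Red (415,125), blue (467,125) and green (462,205) lie flat in the tote, and lilac is held. It goes into the last slot.

Emit:
step_arm([
  [-2.5, -5, 0, 0, 0, 0],
  [-5.2, -10.1, 0, 0, 0, 0],
  [-5.2, -10.1, -4, 0, 0, 0],
  [-5.2, -10.1, -8.8, 0, 0, 0],
  [-5.2, -10.1, -8.8, 0, 0, 0],
  [-5.2, -10.1, -8.8, 0, 0, 0],
])

```text
t: 48.1
tool_pos: [0.3789, -0.2835, 0.1138]
tool_rot: [0.001, 0.999, 0.043, 0.001]
contact_force: [-0.7, -0.2, -1.1]
width: 0.0088
gripper_force: 59.9
```

```bash
python3 -c "
from h import *
pose()"
```

```text
t 48.10 tcp [ 0.3789 -0.2835  0.1138] yaw 4.9 q [ 0.41  0.72  0.22  2.13 -0.46  0.33 -0.47] w 0.0088 gf 59.9 F [-0.7 -0.2 -1.1] down -1.0000
```

Emit:
step_arm([
  [0, 0, -4, 0, 0, 0],
  [0, 0, -7, 0, 0, 0],
  [0, 0, -8.1, 0, 0, 0],
  [0, 0, -8.1, 0, 0, 0],
  [0, 0, -8.1, 0, 0, 0],
])

```text
t: 48.72
tool_pos: [0.3784, -0.2842, 0.0332]
tool_rot: [0.001, 0.999, 0.042, 0.002]
contact_force: [-0.0, -0.4, -0.5]
width: 0.0086
gripper_force: 59.9
```

Emit:
step_arm([
  [0, 0, -0.1, 0, 0, 0],
  [0, 0, -0.1, 0, 0, 0],
  [0, 0, -0.1, 0, 0, 0],
  [0, 0, 5, 0, 0, 0],
  [0, 0, 10, 0, 0, 0],
  [0, 2, 15, 0, 0, 9],
  [1, 7, 19, 0, 0, 19],
  [2, 12, 21, 0, 0, 29],
  [3, 17, 21, 0, 0, 39],
  [4, 22, 21, 0, 0, 49],
  [6, 27, 21, 0, 0, 59],
  [7, 32, 21, 0, 0, 69],
], fingers=2.6)

```text
t: 50.22
tool_pos: [0.4484, 0.038, 0.2421]
tool_rot: [0.0, 0.798, 0.602, 0.001]
contact_force: [0.3, 0.3, 0.1]
width: 0.0264
gripper_force: 0.0
```

Emit:
step_arm([
  [1, 5, 0, 0, 0, 9],
  [2, 10, 0, 0, 0, 19],
  [4, 15, 0, 0, 0, 29],
  [6, 20, 0, 0, 0, 29],
  [7, 25, 0, 0, 0, 29],
  [7, 25, 0, 0, 0, 29],
  [7, 25, 0, 0, 0, 29],
])

```text
t: 51.1
tool_pos: [0.5172, 0.2852, 0.2415]
tool_rot: [-0.0, 0.624, 0.781, -0.0]
contact_force: [0.1, -0.4, -0.3]
width: 0.0258
gripper_force: 0.0
```

```bash
python3 - <<'E'
from h import *
p,Rm,d,w,hs=look('w6.png')
tote(w,hs,.522,.319,.19,.126,.060)
# lower tote via top camera
t=grab('top');W=cloud(t);h2=cv2.cvtColor(t['img'],cv2.COLOR_RGB2HSV).astype(int)
tote(W,h2,.453,-.309,.21,.146,.072)
im=t['img'][:,:,::-1];cv2.imwrite('pics/t3.png',cv2.resize(im[150:265,255:500],(800,376),interpolation=cv2.INTER_CUBIC))
E
```

```text
t 51.10 tcp [0.5172 0.2852 0.2415] yaw 102.8 q [-0.58  0.63 -0.    1.67  0.    0.85 -0.36] w 0.0258 gf 0.0 F [ 0.1 -0.4 -0.3] down -1.0000
rim 4121 ((0.5213211178779602, 0.32048487663269043), (0.19131234288215637, 0.15881195664405823), 13.831464767456055) zmed 0.061066638750676444
red 438 [0.611  0.3429 0.0612] ((0.6115795969963074, 0.341316282749176), (0.005342148244380951, 0.12516947090625763), 13.31452465057373)
rim 657 ((0.4544520974159241, -0.30895066261291504), (0.2102910727262497, 0.1487114280462265), 4.608754634857178) zmed 0.07126736054729732
red 132 [ 0.5557 -0.3001  0.0713] ((0.5559747815132141, -0.30073311924934387), (0.005713636986911297, 0.1441069394350052), 4.644570350646973)
```

View pics/w6.png

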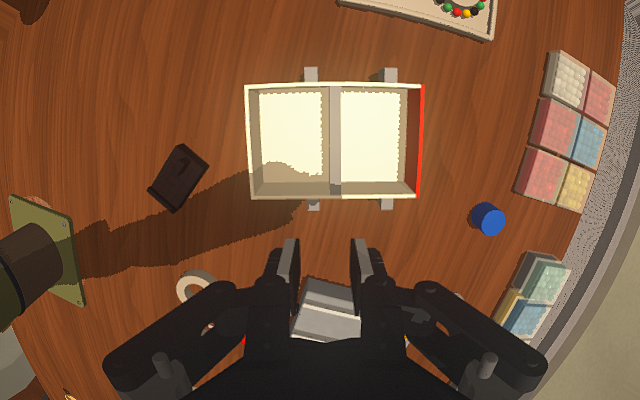

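View pics/t3.png

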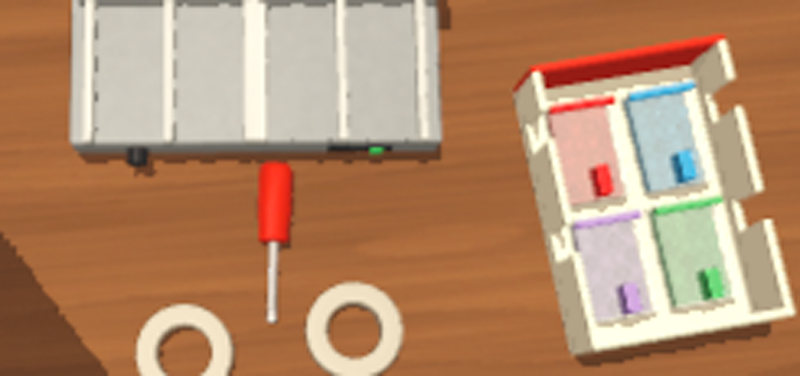

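The tote crop shows all four boxes lying flat in a 2x2 block. Wrist view: the upper tote's rib is at (335,140) and its red end at right. The tote is at (0.521,0.320) with yaw 13.4°. Next, grasp the rib.

Emit:
step_arm([
  [0.4, 3.5, -4, 0, 0, 0.6],
  [0.4, 3.5, -8, 0, 0, 0.6],
  [0.4, 3.5, -12, 0, 0, 0.6],
  [0.4, 3.5, -12, 0, 0, 0.6],
  [0.4, 3.5, -12, 0, 0, 0.6],
], fingers=4)

```text
t: 51.82
tool_pos: [0.5228, 0.3209, 0.1235]
tool_rot: [0.0, 0.62, 0.784, 0.002]
contact_force: [-0.5, 0.1, 1.2]
width: 0.0399
gripper_force: 0.0
```

```bash
python3 - <<'E'
from h import *
p,Rm,d,w,hs=look()
tote(w,hs,.522,.319,.19,.126,.060)
E
```

```text
t 51.83 tcp [0.5228 0.3209 0.1235] yaw 103.3 q [-0.62  0.81 -0.01  1.7   0.01  0.63 -0.4 ] w 0.0399 gf 0.0 F [-0.5  0.1  1.2] down -1.0000
rim 8116 ((0.521024227142334, 0.32029229402542114), (0.19132979214191437, 0.15930213034152985), 13.385099411010742) zmed 0.06107773176278894
red 1226 [0.6098 0.3455 0.0599] ((0.6112253665924072, 0.34182459115982056), (0.005858606193214655, 0.12604808807373047), 13.385098457336426)
```

Emit:
step_arm([
  [-0.15, -0.05, -5, 0, 0, 0],
  [-0.15, -0.05, -9, 0, 0, 0],
  [-0.15, -0.05, -9, 0, 0, 0],
  [-0.15, -0.05, -9, 0, 0, 0],
])

```text
t: 52.38
tool_pos: [0.5218, 0.3216, 0.0343]
tool_rot: [0.0, 0.62, 0.785, 0.003]
contact_force: [0.2, 0.3, 1.1]
width: 0.0401
gripper_force: 0.0
```

Emit:
step_arm([
  [0, 0, 0, 0, 0, 0],
  [0, 0, 0, 0, 0, 0],
  [0, 0, 0, 0, 0, 0],
  [0, 0, 0, 0, 0, 0],
  [0, 0, 0, 0, 0, 0],
  [0, 0, 0, 0, 0, 0],
], fingers=0, force=80)

```text
t: 53.12
tool_pos: [0.5211, 0.3214, 0.0341]
tool_rot: [0.0, 0.62, 0.785, 0.002]
contact_force: [-1.0, -1.0, 7.0]
width: 0.0105
gripper_force: 79.9
```

```bash
python3 -c "
from h import *
pose()"
```

```text
t 53.12 tcp [0.5211 0.3214 0.0341] yaw 103.4 q [-0.62  0.95 -0.01  1.74  0.01  0.45 -0.41] w 0.0105 gf 79.9 F [-1. -1.  7.] down -1.0000
```

Emit:
step_arm([
  [0, 0, 3, 0, 0, 0],
  [0, 0, 8, 0, 0, 0],
  [0, 0, 13, 0, 0, 0],
  [0, 0, 18, 0, 0, 0],
  [0, 0, 21, 0, 0, -8],
  [0, -4, 21, 0, 0, -18],
  [0, -8, 21, 0, 0, -28],
  [0, -12, 21, 0, 0, -38],
  [0, -16, 21, 0, 0, -48],
  [0, -20, 21, 0, 0, -58],
  [0, -24, 21, 0, 0, -68],
  [0, -24, 21, 0, 0, -68],
])

```text
t: 54.62
tool_pos: [0.5195, 0.0761, 0.2425]
tool_rot: [0.001, 0.954, 0.3, 0.0]
contact_force: [-0.3, 0.4, -3.1]
width: 0.0104
gripper_force: 78.6
```

```bash
python3 -c "
from h import *
pose()"
```

```text
t 54.62 tcp [0.5195 0.0761 0.2425] yaw 34.9 q [-0.44  0.56  0.33  1.87 -0.25  0.75 -0.93] w 0.0104 gf 78.6 F [-0.3  0.4 -3.1] down -1.0000
```

Emit:
step_arm([
  [0, -4, 0, 0, 0, -10],
  [-1, -8, 0, 0, 0, -20],
  [-2, -12, 0, 0, 0, -30],
  [-3, -16, 0, 0, 0, -40],
  [-4, -20, 0, 0, 0, -50],
  [-5, -24, 0, 0, 0, -60],
  [-6, -28, 0, 0, 0, -70],
  [-6.5, -32, 0, 0, 0, -80],
  [-6.5, -36, 0, 0, 0, -90],
  [-6.5, -36, 0, 0, 0, -90],
])

```text
t: 55.88
tool_pos: [0.4549, -0.2822, 0.2424]
tool_rot: [0.002, 0.888, -0.46, 0.002]
contact_force: [0.4, 0.6, -4.0]
width: 0.0102
gripper_force: 78.8
```

```bash
python3 -c "
from h import *
pose()"
```

```text
t 55.88 tcp [ 0.4549 -0.2822  0.2424] yaw -54.8 q [ 0.04  0.66  0.73  1.85 -0.58  0.85 -1.46] w 0.0102 gf 78.8 F [ 0.4  0.6 -4. ] down -1.0000
```

Emit:
step_arm([
  [-0.25, -1.5, 0, 0, 0, -10],
  [-0.25, -3.05, 0, 0, 0, -20],
  [-0.25, -3.05, 0, 0, 0, -30.6],
  [-0.25, -3.05, 0, 0, 0, -30.6],
  [-0.25, -3.05, 0, 0, 0, -30.6],
  [-0.25, -3.05, 0, 0, 0, -30.6],
])

```text
t: 56.62
tool_pos: [0.4529, -0.3091, 0.242]
tool_rot: [0.0, 0.737, -0.676, 0.0]
contact_force: [0.4, -0.1, -4.2]
width: 0.0103
gripper_force: 78.8
```

```bash
python3 - <<'E'
from h import *
p,Rm,d,w,hs=look('w7.png')
zr=p[2]-.034+.060; print('zr',zr)
tote(w,hs,p[0],p[1],.19,.126,zr)
# held tote in tool frame
m=(abs(w[...,2]-zr)<.008)&(np.hypot(w[...,0]-p[0],w[...,1]-p[1])<.16)
q=(w[m]-p)@Rm;
for b in(-.09,-.06,.0,.06,.09):
    s=q[abs(q[:,1]-b)<.02]; print(b,len(s),s.min(0).round(3) if len(s) else '',s.max(0).round(3) if len(s) else '')
t=grab('top','t4.png');W=cloud(t);h2=cv2.cvtColor(t['img'],cv2.COLOR_RGB2HSV).astype(int)
tote(W,h2,p[0],p[1],.19,.126,zr)
s=grab('scene','s4.png');W=cloud(s);h2=cv2.cvtColor(s['img'],cv2.COLOR_RGB2HSV).astype(int)
q,r=tote(W,h2,.453,-.309,.21,.146,.072)
E
```

```text
t 56.62 tcp [ 0.4529 -0.3091  0.242 ] yaw -85.1 q [ 0.03  0.73  0.88  1.82 -0.69  0.94 -1.83] w 0.0103 gf 78.8 F [ 0.4 -0.1 -4.2] down -1.0000
zr 0.2679755327010744
rim 16108 ((0.45390573143959045, -0.31626754999160767), (0.19174990057945251, 0.1397976279258728), 4.8169846534729) zmed 0.26892648193536184
red 2380 [ 0.3632 -0.3328  0.2671] ((0.3620798587799072, -0.32871365547180176), (0.0064217583276331425, 0.09784509241580963), 5.0432844161987305)
-0.09 3302 [-0.039 -0.096 -0.029] [ 0.061 -0.07  -0.018]
-0.06 1101 [-0.063 -0.08  -0.029] [ 0.061 -0.04  -0.018]
0.0 7679 [-0.04  -0.02  -0.034] [ 0.077  0.02  -0.018]
0.06 2144 [-0.079  0.04  -0.029] [ 0.077  0.08  -0.018]
0.09 3181 [-0.039  0.07  -0.029] [ 0.061  0.095 -0.018]
rim 294 ((0.37812066078186035, -0.31322580575942993), (0.05196186527609825, 0.15097540616989136), 11.913700103759766) zmed 0.267040883442249
red 102 [ 0.3611 -0.3179  0.2672] ((0.3610571026802063, -0.3147791028022766), (0.00329522299580276, 0.12570494413375854), 5.003608703613281)
rim 433 ((0.4523584246635437, -0.3116813898086548), (0.21502698957920074, 0.14790412783622742), 4.830534934997559) zmed 0.07062513088367717
red 151 [ 0.5552 -0.3023  0.0704] ((0.5555856227874756, -0.3029479384422302), (0.008347573690116405, 0.14428168535232544), 4.266724586486816)
```

View pics/w7.png

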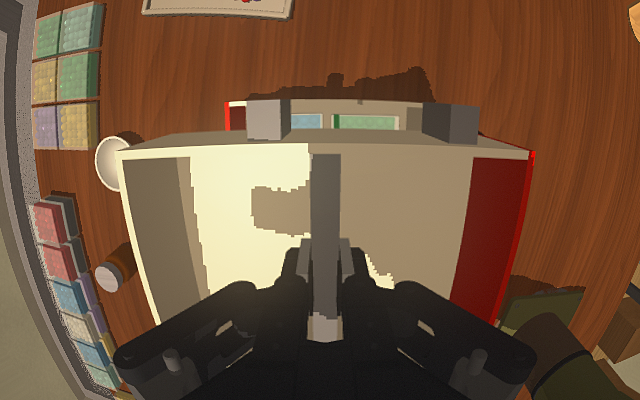

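View pics/s4.png

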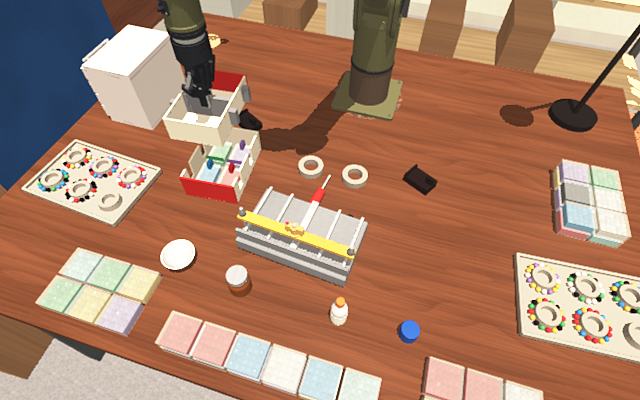

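The held tote is level with its red end over the lower's bone end. Its centre is about (0.453,-0.307), and the lower tote, unmoved, is at (0.453,-0.309). I shift 2 mm and lower it.

Emit:
step_arm([
  [0, -0.2, -4, 0, 0, -0.3],
  [0, -0.2, -8, 0, 0, -0.3],
  [0, -0.2, -12, 0, 0, -0.3],
  [0, -0.2, -12, 0, 0, -0.3],
  [0, -0.2, -12, 0, 0, -0.3],
])

```text
t: 57.4
tool_pos: [0.4532, -0.3129, 0.1233]
tool_rot: [0.001, 0.734, -0.679, 0.001]
contact_force: [0.8, -1.0, -2.6]
width: 0.0105
gripper_force: 78.9
```

```bash
python3 - <<'E'
from h import *
p,Rm=pose()
s=grab('scene');W=cloud(s);h2=cv2.cvtColor(s['img'],cv2.COLOR_RGB2HSV).astype(int)
tote(W,h2,.453,-.309,.21,.146,.072)
E
```

```text
t 57.40 tcp [ 0.4532 -0.3129  0.1233] yaw -85.5 q [ 0.13  0.88  0.71  1.92 -0.89  0.69 -1.68] w 0.0105 gf 78.9 F [ 0.8 -1.  -2.6] down -1.0000
rim 297 ((0.4531683921813965, -0.31087836623191833), (0.21276353299617767, 0.14746412634849548), 3.969650983810425) zmed 0.07071403756993322
red 149 [ 0.5552 -0.3027  0.0704] ((0.5549836754798889, -0.30216237902641296), (0.007753362413495779, 0.14412759244441986), 4.745912075042725)
```

Emit:
step_arm([
  [0, 0, -1, 0, 0, 0],
  [0, 0, -1.7, 0, 0, 0],
  [0, 0, -2.4, 0, 0, 0],
  [0, 0, -2.7, 0, 0, 0],
  [0, 0, -2.7, 0, 0, 0],
])

```text
t: 58.08
tool_pos: [0.4525, -0.3118, 0.0947]
tool_rot: [0.001, 0.734, -0.679, 0.0]
contact_force: [0.4, -0.2, -3.6]
width: 0.0106
gripper_force: 79.0
```

```bash
python3 -c "
from h import *
pose()"
```

```text
t 58.08 tcp [ 0.4525 -0.3118  0.0947] yaw -85.5 q [ 0.16  0.91  0.64  1.93 -0.92  0.63 -1.65] w 0.0106 gf 79.0 F [ 0.4 -0.2 -3.6] down -1.0000
```

Emit:
step_arm([
  [0, 0, -0.1, 0, 0, 0],
  [0, 0, -0.1, 0, 0, 0],
])

```text
t: 58.32
tool_pos: [0.4527, -0.3119, 0.0941]
tool_rot: [0.001, 0.734, -0.679, 0.001]
contact_force: [0.1, -0.1, -3.1]
width: 0.0106
gripper_force: 79.0
```

Emit:
step_arm([
  [0, 0, 0, 0, 0, 0],
  [0, 0, 0, 0, 0, 0],
  [0, 0, 0, 0, 0, 0],
  [0, 0, 0, 0, 0, 0],
  [0, 0, 3, 0, 0, 0],
  [0, 0, 8, 0, 0, 0],
  [0, 0, 13, 0, 0, 10],
  [0, 3, 17, 0, 0, 20],
  [0, 6, 17, 0, 0, 30],
  [0, 6, 17, 0, 0, 40],
  [0, 6, 17, 0, 0, 50],
  [0, 6, 17, 0, 0, 50],
], fingers=4)

```text
t: 59.82
tool_pos: [0.4525, -0.2517, 0.2642]
tool_rot: [0.0, 0.952, -0.306, 0.001]
contact_force: [-0.5, 0.3, 0.1]
width: 0.04
gripper_force: 0.0
```

```bash
python3 - <<'E'
from h import *
p,Rm,d,w,hs=look('w8.png')
tote(w,hs,.453,-.31,.19,.126,.120)
q,r=tote(w,hs,.453,-.31,.21,.146,.072)
m=(abs(w[...,2]-.12)<.008)&(np.hypot(w[...,0]-.453,w[...,1]+.31)<.13);q=w[m]
A=np.linalg.lstsq(np.c_[q[:,:2],np.ones(len(q))],q[:,2],rcond=None)[0];print('tilt',A)
s=grab('scene','s5.png');W=cloud(s);h2=cv2.cvtColor(s['img'],cv2.COLOR_RGB2HSV).astype(int)
tote(W,h2,.453,-.31,.19,.126,.120);tote(W,h2,.453,-.31,.19,.126,.072)
E
```

```text
t 59.83 tcp [ 0.4525 -0.2517  0.2642] yaw -35.6 q [ 0.02  0.58  0.65  1.87 -0.46  0.84 -1.28] w 0.0400 gf 0.0 F [-0.5  0.3  0.1] down -1.0000
rim 5123 ((0.45270636677742004, -0.3093481659889221), (0.19149945676326752, 0.15898150205612183), 4.617042064666748) zmed 0.12105718781571487
red 722 [ 0.3614 -0.3174  0.1196] ((0.36072391271591187, -0.3183620572090149), (0.005556825548410416, 0.12147378921508789), 4.469793796539307)
rim 4382 ((0.45358365774154663, -0.3098500669002533), (0.21044620871543884, 0.15920895338058472), 3.5309648513793945) zmed 0.06673023831828127
red 879 [ 0.4541 -0.3117  0.0734] ((0.4593043923377991, -0.31277114152908325), (0.19668428599834442, 0.1450187861919403), 4.5797858238220215)
tilt [0.00957368 0.00020218 0.11498001]
rim 704 ((0.4521387219429016, -0.3119688928127289), (0.19432669878005981, 0.13711923360824585), 3.735625982284546) zmed 0.11862149934224797
red 107 [ 0.361  -0.3149  0.1179] ((0.3596096932888031, -0.31354159116744995), (0.009717346169054508, 0.12221309542655945), 4.805968284606934)
rim 720 ((0.4514818787574768, -0.30618587136268616), (0.21489852666854858, 0.15741051733493805), 3.982973575592041) zmed 0.07139056845646646
red 252 [ 0.4781 -0.3135  0.0717] ((0.45881766080856323, -0.3102602958679199), (0.20082849264144897, 0.14652526378631592), 3.982973575592041)
```

View pics/w8.png

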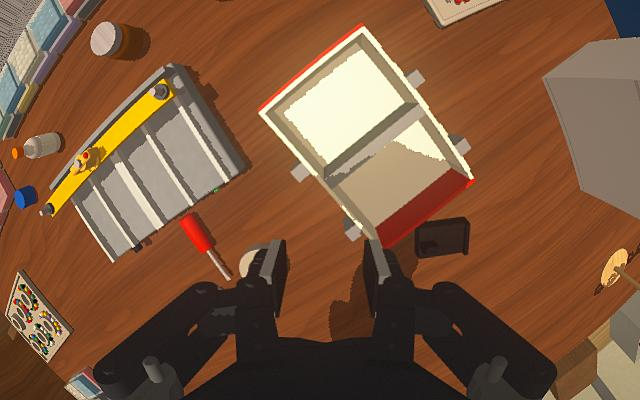

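The upper tote sits centred and level, its rim at 120 mm as expected, with its red end (430,210) over the bone end. The bar is up and the arm is clear, so I hand in.

```bash
python3 -c "
from h import *
print(ticket.job_done())"
```

```text
the job is handed in; nothing more can be done
None
```

The job is handed in, with no verdict returned: the nut is turned to its stop with the bar up, all four boxes lie flat in the lower tote, and the upper tote is stacked level, red end over bone end. The arm slipped off the nut once mid-turn, but no bystander looked moved in the later pictures.

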